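Wedge the shoe-last plate level

TASK

The hinged plate that carries the shoe last has sagged at its open edge. Pick up the wooden wedge, slide its thin end square under the middle of that edge and push until the plate is level against its two stops and the wedge sits tight, without forcing it, then let go and leave it there. Lift the plate with the wedge only, and leave the jar, can and hammer alone.

Things in the scene. Friction and masses are not known exactly. Their poses are not given: they have to be found in the camera images.
- wedge: Dark wooden wedge, 145 mm long, 32 mm wide, 90 g, lying flat on the bench. Origin: on the underside, below the middle of its handle block (50 long, 32 wide, 36 mm high). +x points to the thin end, z up. From the block (x = 25 mm, 26.8 mm high) it tapers evenly, 1 in 4, to 3 mm at x = 120 mm. Grip the block across its width (y).
- wedge_tip (a point): Middle of the wedge's thin end, on the underside (wedge x = +120 mm).
- stand: Fixed dark steel frame, 170 x 232 mm, on rubber feet that lift it 0 to 5 mm. Origin: middle of the frame, at its underside. Its open side faces its own -x; the hinge is at x = +75 mm, the plate's free edge at x = -75. Side rails, 12 mm high, lie at y = +-100 to 116; between them the bench is open back to a rear bar at x = 63.
- stop (a point): One of the two stops: lugs on posts at the frame's open corners, against whose undersides the plate's corners come up when level. This point: middle of the underside of the lug on the stand's +y side (stand x = -69, y = +100, z = 25.5 mm). Lug tops are 34 mm above the frame's underside; the lugs reach in to y = +-84 mm.
- plate: Bright steel plate, 150 mm from hinge to free edge, 196 wide, 6 thick, carrying a pale wooden shoe last. 0.3 to 0.55 kg in all. Origin: middle of the hinge axis (stand x = 75, z = 21.5 mm); -x points to the free edge, z is its normal. It hangs 0.065 rad (10 mm at the edge) low and swings up only to level. Lifting it takes a steady push of 2 to 7 N on the wedge; at level resistance climbs.
- plate_edge (a point): Middle of the free edge, on the underside of its round bar (8 mm diameter); 8 to 13 mm over the bench when sagged, 17.5 to 22.5 when level. Once level, a steady push of 12 to 15 N along the bench leaves the wedge tight, held by friction; under 9 N may leave it loose, and one of 18 N or more (a squeeze of over 25 N) can bend the plate.
- last_top (a point): Top of the shoe last's heel, about 80 mm above the plate. The last, 236 mm long, lies across the plate near the hinge, nearest part 67 mm behind the free edge.
- jar: Amber glass jar with black lid, 64 mm diameter, 85 mm high; origin under its centre. Not part of the job.
- can: Plain metal can, 80 mm diameter, 70 mm high; origin under its centre. Not part of the job.
- hammer: Hammer lying on the bench, about 0.3 m long. Not part of the job.
There are look-alikes about, which are no part of the job. There is more than one size of the wedge; the one meant has the size given above.

How it is judged:
By the outcome, as a careful person would: the job done as asked, in the order asked, and still so for the second after the job is handed in, with the robot touching nothing.
It also fails if it takes over 48 s, if anything falls off the work surface, if the arm or the gripper's body presses on something with over 40 N, if the wrist force passes 120 N, or if a joint passes its speed limit or range.

ROBOT

A 7-joint arm with a two-finger parallel gripper is mounted at the origin on the work surface. World frame = base frame: x ahead of the robot, y to its left, z up, the work surface at z = 0. Lengths are in m, angles in rad, forces in N, time in s.
With the tool pointing down it reaches from about 0.4 to 0.85 m from the base axis. Payload 4.5 kg.
Tool frame: the origin (TCP) lies on the centre line of the jaws, within the pads' length; the fingertips stand 11 mm ahead of it and the grasp point (between the pads) lies 8 mm behind it; z points along the fingers, y is the line along which they close (so a half turn about z gives the same grasp; the last joint's range is limited). The gripper opens to 88 mm and grips with 3 to 60 N. Pads are 18 mm wide; open, the fingers measure 123 mm over their backs; the gripper's body (75 mm by 187 mm) begins 45 mm behind the grasp point.
Start: joints at [1.23, 0.689, -0.195, 1.565, 0.157, 0.902, -0.215], TCP at [0.229, -0.582, 0.212] pointing down, gripper open.
Joint ranges: [-3.01, 3.01], [-0.46, 2.08], [-1.47, 1.51], [0.13, 2.56], [-1, 4.14], [0.04, 2.09], [-2.66, 2.66]. Speed limits (rad/s): [2.57, 2.57, 3.14, 3.14, 3.14, 3.14, 3.14].

INTERFACE

Orientations are given as a unit quaternion [x, y, z, w].
In Python, from plant import * gives the robot as it stands. The module is installed in compiled form; this text tells all that it offers.
- The arm moves only by the tool send_rows, never from a script. Its argument "motion" is a list of rows, each an object of numbers: "x", "y", "z": the shift along the tool's x, y, z in cm; "rx", "ry", "rz": the turn, a rotation vector about the tool's x, y, z in rad; "jaw": the finger opening in cm, from 0 to 8.81. In form: [{"x": .., "y": .., "z": .., "rx": .., "ry": .., "rz": .., "jaw": ..}, ...]. A call has exactly 5 rows; each row shifts and turns the commanded pose from where the row before left it, along the tool's axes as they then stand; what a row does not reach is not made up. A row lasts 1/10 s, in which the tool goes at most 50 mm and 8.59 degrees, less where a joint would pass 70% of its speed; a pose out of reach is approached as far as the arm can. A call is refused whole if a number of a shift passes 5 or a number of a turn 0.15, either way. A call with a gripper value outside its range is refused whole. The fingers move at their own pace and stop on an object; "grip_force" is the grip in N (left out, the last holds). Time passes only in rows, so rows that do not move let the fingers close, or fill a call up. It gives the time, the measured TCP pose, the force, the opening and the grip force at its end, in the units of the state.
- get_state(): the state, without advancing time (a new reading comes with each control period).
- snapshot(name): name is "scene" or "top" or "wrist"; returns a dict with "img" (400x640x3 uint8, red, green, blue), "vertical_fov" (degrees; the focal length in pixels is half the picture's height over the tangent of half this angle, whatever the lens; pixels are square), "cx", "cy" (the principal point, pixels), "extrinsics" (4x4, takes a point from camera to world coordinates). Camera axes: x right, y up, looking along -z (the intrinsics and any distortion apply to the point x, -y, -z); pixel columns grow to the right and rows downward; lengths in m; the calibration is good to about 2 mm. The wrist camera is an equidistant fisheye: a pixel r from the principal point sees the ray r / f radians off the axis. A picture is of the moment at which its call begins. There is no depth.
- finish_job(): hands the job in; it is judged then, once.
The state is a dict: "clock": time; "q": joint angles; "qd": joint speeds; "joint_torque": joint torques, N m; "tool_pos": TCP position; "eef_rot": TCP orientation; "contact_force": force on the tool from outside, world axes, zero at the start; "moment": the same for the moment, N m; "opening": opening from 0.0 (shut) to 1.0 (fully open); "finger_force": force on a finger pad.
Only numpy, scipy, OpenCV 4.12 (cv2) and the standard library are available. Lean on these libraries where they do the work, as an engineer would, in place of code of your own. Each camera call takes 0.05 s, during which the arm holds its last target. There are 200 camera calls.

## Working session

There is one attempt and no reset: what is moved stays moved. The work goes in short steps, Python scripts to look and compute and a tool call to move; the robot and the scene stay as the last step left them, time stands still between calls to the robot, and variables do not carry over. Pictures are saved under pics/ and viewed, at most 10 in all, crops included, and the job is handed in when it is done.

Besides the shell and the picture viewer there is one more tool, called by a JSON object that holds its "api" and its "payload", one argument or row to a line. send_rows: Moves the arm, as the interface text tells. Its arguments: {"type":"object","properties":{"motion":{"type":"array"},"grip_force":{"type":"number"}},"required":["motion"]}

```bash
mkdir -p pics; cat > h.py <<'E'
from plant import *
import numpy as np, cv2, pickle
def snap(name,fn):
    s=snapshot(name); cv2.imwrite('pics/'+fn+'.png',s['img'][:,:,::-1]); pickle.dump(s,open('pics/'+fn+'.pkl','wb')); return s
def ray(s,u,v,fish=False):
    f=200/np.tan(np.radians(s['vertical_fov'])/2); a=np.array([u-s['cx'],v-s['cy']])
    if fish:
        r=np.hypot(*a); t=r/f; d=np.array([a[0]/r*np.sin(t),a[1]/r*np.sin(t),np.cos(t)])
    else: d=np.array([a[0]/f,a[1]/f,1])
    d=np.array([d[0],-d[1],-d[2]]); E=np.array(s['extrinsics'])
    return E[:3,3],E[:3,:3]@d
def pt(s,u,v,z,fish=False):
    o,d=ray(s,u,v,fish); return o+d*(z-o[2])/d[2]
def proj(s,p,fish=False):
    E=np.array(s['extrinsics']); c=E[:3,:3].T@(np.array(p)-E[:3,3]); c=np.array([c[0],-c[1],-c[2]])
    f=200/np.tan(np.radians(s['vertical_fov'])/2)
    if fish:
        r=np.hypot(c[0],c[1]); t=np.arctan2(r,c[2]); k=f*t/r
    else: k=f/c[2]
    return np.array([s['cx']+c[0]*k,s['cy']+c[1]*k])
E
python3 - <<'E'
from h import *
for n in ['scene','top']:
    s=snap(n,n+'0'); print(n,s['vertical_fov'],s['cx'],s['cy'],np.round(s['extrinsics'],3).tolist(),[k for k in s])
print(get_state())
E
```

```text
scene 51.636927033408305 322.7308818311577 205.30811095946254 [[0.306, -0.692, 0.654, 1.19], [0.952, 0.227, -0.205, -0.211], [-0.007, 0.686, 0.728, 0.86], [0.0, 0.0, 0.0, 1.0]] ['img', 'vertical_fov', 'cx', 'cy', 'extrinsics']
top 52.940486301069114 320.5206271284608 208.62121199660848 [[-0.02, 0.988, -0.155, 0.316], [-1.0, -0.017, 0.02, 0.025], [0.018, 0.155, 0.988, 1.134], [0.0, 0.0, 0.0, 1.0]] ['img', 'vertical_fov', 'cx', 'cy', 'extrinsics']
{'clock': 0.1, 'q': array([ 1.22982333,  0.68987759, -0.19450423,  1.56627363,  0.15731164,
        0.90249534, -0.21510202]), 'qd': array([ 0.00025008, -0.00081676,  0.00118592, -0.00337743,  0.00172727,
        0.00077249,  0.0011287 ]), 'joint_torque': array([-3.23367974e-03, -5.28495741e+01, -1.27162144e+00, -1.53835326e+01,
       -5.25339448e-02,  2.00890863e-03,  2.08298479e-05]), 'tool_pos': array([ 0.22850238, -0.58105685,  0.21099497]), 'eef_rot': array([ 9.82487286e-01,  1.86327779e-01, -2.24948601e-04, -8.00447477e-04]), 'contact_force': array([-0.10976129, -0.73233105, -0.58811607]), 'moment': array([-0.01869151, -0.0285931 , -0.0150623 ]), 'finger_force': 0.0, 'opening': 0.9964099221848295}
```

View pics/top0.png

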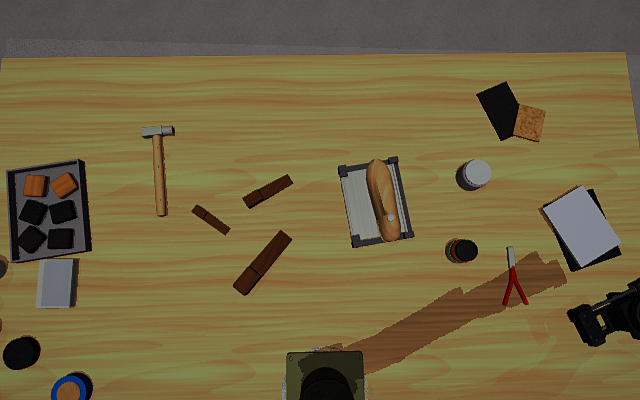

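View pics/scene0.png

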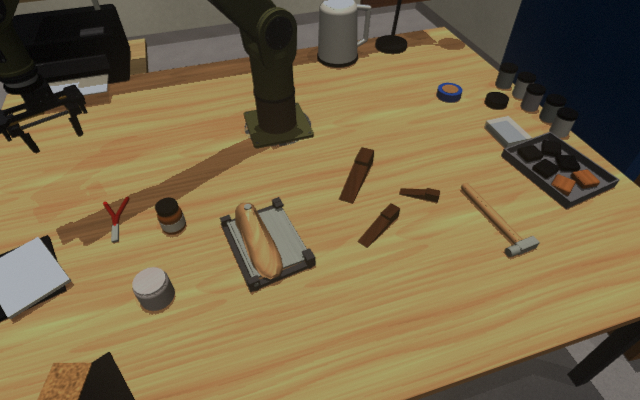

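```bash
python3 - <<'E'
import cv2,numpy as np
a=cv2.imread('pics/top0.png');b=cv2.imread('pics/scene0.png')
def c(i,x,y,w,h,k): return cv2.resize(i[y:y+h,x:x+w],None,fx=k,fy=k,interpolation=cv2.INTER_CUBIC)
W=np.hstack([c(a,235,165,66,50,6),c(b,350,195,66,50,6)])
S=np.hstack([c(a,330,147,90,110,4)[:, :396],c(b,215,192,108,110,4)[:, :396]])
r=np.vstack([W[:, :720],S[:, :720]]) if 0 else None
out=np.zeros((300+440,800,3),np.uint8); out[:300,:W.shape[1]]=W; out[300:,:S.shape[1]]=S
out=cv2.convertScaleAbs(out,alpha=1.6)
cv2.imwrite('pics/c1.png',out[:600]) ; cv2.imwrite('pics/S.png',cv2.convertScaleAbs(S,alpha=1.5)); cv2.imwrite('pics/W.png',cv2.convertScaleAbs(W,alpha=2))
print(W.shape,S.shape)
E
```

```text
(300, 792, 3) (440, 756, 3)
```

View pics/W.png

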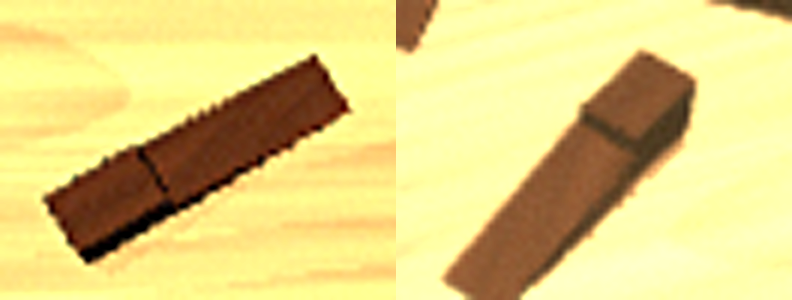

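View pics/S.png

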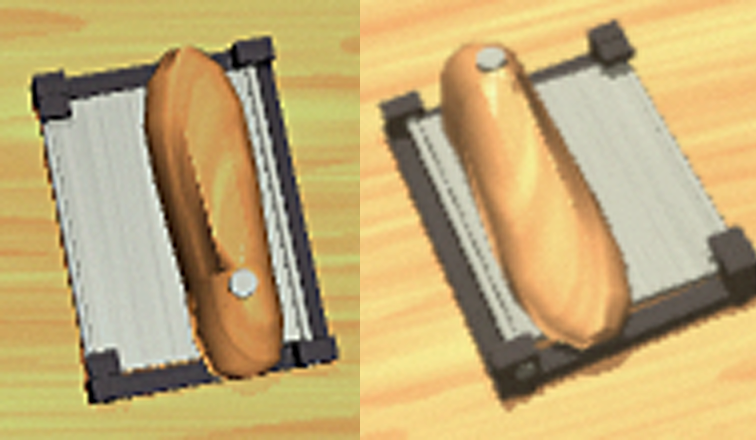

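```bash
cat > est.py <<'E'
from h import *
t=pickle.load(open('pics/top0.pkl','rb'));s=pickle.load(open('pics/scene0.pkl','rb'))
W=lambda u,v:(u/6+235-.4,v/6+165-.4); V=lambda u,v:((u-396)/6+350-.4,v/6+195-.4)
tip=[pt(t,*W(*p),.003) for p in [(316,55),(350,108)]]
blk=[pt(t,*W(*p),.036) for p in [(43,198),(84,252)]]
print('tip',np.round(tip,4),'blk',np.round(blk,4))
m=np.mean(tip,0)-np.mean(blk,0); print('len',np.hypot(*m[:2]),'yaw',np.arctan2(m[1],m[0]),'w',np.linalg.norm(tip[0]-tip[1]),np.linalg.norm(blk[0]-blk[1]))
print('scene blk',[np.round(pt(s,*V(*p),.036),4).tolist() for p in [(640,50),(695,82),(637,150),(583,108)]])
S=lambda u,v:(u/4+330-.4,v/4+147-.4); T=lambda u,v:((u-396+36)/4+215-.4,v/4+192-.4)
# lug/frame points
print('frame bench corners top', [np.round(pt(t,*S(*p),z),4).tolist() for p,z in [((33,75),.037),((64,70),.037),((270,38),.037),((90,403),.002),((337,358),.006),((85,362),.037),((117,350),.037)]])
print('plate edge top', [np.round(pt(t,*S(*p),.02),4).tolist() for p in [(42,122),(88,365)]])
E
python3 est.py
```

```text
tip [[0.5964 0.0957 0.003 ]
 [0.5701 0.0796 0.003 ]] blk [[0.5224 0.2199 0.036 ]
 [0.4969 0.2008 0.036 ]]
len 0.1431381955842931 yaw -1.0306567421864097 w 0.030853788691402234 0.03190081253253384
scene blk [[0.4981, 0.1999, 0.036], [0.5242, 0.2153, 0.036], [0.5536, 0.1736, 0.036], [0.5231, 0.1609, 0.036]]
frame bench corners top [[0.6101, -0.0488, 0.037], [0.6134, -0.0707, 0.037], [0.6345, -0.2175, 0.037], [0.3813, -0.085, 0.002], [0.4095, -0.2603, 0.006], [0.4073, -0.0791, 0.037], [0.4152, -0.1013, 0.037]]
plate edge top [[0.5802, -0.0554, 0.02], [0.4066, -0.0827, 0.02]]
```

```bash
cat >> h.py <<'E'
from scipy.spatial.transform import Rotation as R
def down(psi): return R.from_matrix(np.array([[np.cos(psi),np.sin(psi),0],[np.sin(psi),-np.cos(psi),0],[0,0,-1]]))
def psi_of(r): m=r.as_matrix(); return np.arctan2(m[1,0],m[0,0])
def plan(pos,psi,n,via=None,start=None):
    """rows from measured pose to pos/psi, n rows; prints cm/rad"""
    st=get_state(); p=np.array(st['tool_pos']); r=R.from_quat(st['eef_rot']); T=down(psi); rv=(r.inv()*T).as_rotvec()
    pts=[p]+([np.array(via)] if via is not None else [])+[np.array(pos)]
    L=np.r_[0,np.cumsum([np.linalg.norm(b-a) for a,b in zip(pts,pts[1:])])]
    for i in range(n):
        g=L[-1]*(i+1)/n; tgt=np.array([np.interp(g,L,[q[k] for q in pts]) for k in range(3)])
        d=np.round(r.inv().apply(tgt-p)*100,2); w=np.round(rv/n,4)
        p=p+r.apply(d/100); r=r*R.from_rotvec(w); print(dict(zip(['x','y','z','rx','ry','rz'],np.r_[d,w].tolist())))
    print('end',p.round(4),psi_of(r).round(4))
def stt():
    s=get_state(); r=R.from_quat(s['eef_rot']); print('t',round(s['clock'],2),'p',np.round(s['tool_pos'],4),'psi',psi_of(r).round(4),'tilt',np.round(r.as_matrix()[:2,2],4),'F',np.round(s['contact_force'],2),'ff',np.round(s['finger_force'],2),'op',round(s['opening']*88.1,1)); return s
E
python3 -c "
from h import *
plan([.46,.09,.26],2.0,20,via=[.46,-.25,.26])"
```

```text
{'x': 3.09, 'y': -2.05, 'z': -0.45, 'rx': -0.0001, 'ry': -0.0001, 'rz': -0.0813}
{'x': 3.25, 'y': -1.79, 'z': -0.44, 'rx': -0.0001, 'ry': -0.0001, 'rz': -0.0813}
{'x': 3.38, 'y': -1.53, 'z': -0.45, 'rx': -0.0001, 'ry': -0.0001, 'rz': -0.0813}
{'x': 3.49, 'y': -1.24, 'z': -0.45, 'rx': -0.0001, 'ry': -0.0001, 'rz': -0.0813}
{'x': 3.58, 'y': -0.96, 'z': -0.45, 'rx': -0.0001, 'ry': -0.0001, 'rz': -0.0813}
{'x': 3.65, 'y': -0.66, 'z': -0.45, 'rx': -0.0001, 'ry': -0.0001, 'rz': -0.0813}
{'x': 3.69, 'y': -0.36, 'z': -0.45, 'rx': -0.0001, 'ry': -0.0001, 'rz': -0.0813}
{'x': 3.7, 'y': -0.06, 'z': -0.45, 'rx': -0.0001, 'ry': -0.0001, 'rz': -0.0813}
{'x': 3.7, 'y': 0.24, 'z': -0.45, 'rx': -0.0001, 'ry': -0.0001, 'rz': -0.0813}
{'x': 3.67, 'y': 0.54, 'z': -0.45, 'rx': -0.0001, 'ry': -0.0001, 'rz': -0.0813}
{'x': 3.6, 'y': 0.6, 'z': -0.4, 'rx': -0.0001, 'ry': -0.0001, 'rz': -0.0813}
{'x': 3.57, 'y': -1.11, 'z': -0.0, 'rx': -0.0001, 'ry': -0.0001, 'rz': -0.0813}
{'x': 3.64, 'y': -0.82, 'z': -0.0, 'rx': -0.0001, 'ry': -0.0001, 'rz': -0.0813}
{'x': 3.7, 'y': -0.51, 'z': -0.0, 'rx': -0.0001, 'ry': -0.0001, 'rz': -0.0813}
{'x': 3.73, 'y': -0.22, 'z': -0.01, 'rx': -0.0001, 'ry': -0.0001, 'rz': -0.0813}
{'x': 3.73, 'y': 0.09, 'z': 0.0, 'rx': -0.0001, 'ry': -0.0001, 'rz': -0.0813}
{'x': 3.71, 'y': 0.39, 'z': 0.0, 'rx': -0.0001, 'ry': -0.0001, 'rz': -0.0813}
{'x': 3.67, 'y': 0.69, 'z': -0.0, 'rx': -0.0001, 'ry': -0.0001, 'rz': -0.0813}
{'x': 3.61, 'y': 0.99, 'z': -0.0, 'rx': -0.0001, 'ry': -0.0001, 'rz': -0.0813}
{'x': 3.51, 'y': 1.27, 'z': -0.01, 'rx': -0.0001, 'ry': -0.0001, 'rz': -0.0813}
end [0.4599 0.09   0.26  ] 2.0008
```

{"api": "send_rows", "payload": {
  "motion": [
    {"x": 3.1, "y": -2.0, "z": -0.5, "rz": -0.08},
    {"x": 3.2, "y": -1.8, "z": -0.5, "rz": -0.08},
    {"x": 3.4, "y": -1.5, "z": -0.5, "rz": -0.08},
    {"x": 3.5, "y": -1.2, "z": -0.5, "rz": -0.08},
    {"x": 3.6, "y": -1.0, "z": -0.5, "rz": -0.08}
  ]
}}

```text
schema error: expected keys x, y, z, rx, ry, rz, jaw
```

{"api": "send_rows", "payload": {
  "motion": [
    {"x": 3.6, "y": -0.7, "z": -0.5, "rz": -0.08},
    {"x": 3.7, "y": -0.4, "z": -0.5, "rz": -0.08},
    {"x": 3.7, "y": -0.1, "z": -0.5, "rz": -0.08},
    {"x": 3.7, "y": 0.2, "z": -0.5, "rz": -0.08},
    {"x": 3.7, "y": 0.5, "z": -0.5, "rz": -0.08}
  ]
}}

```text
schema error: expected keys x, y, z, rx, ry, rz, jaw
```

{"api": "send_rows", "payload": {
  "motion": [
    {"x": 3.6, "y": 0.6, "z": -0.4, "rz": -0.08},
    {"x": 3.6, "y": -1.1, "rz": -0.08},
    {"x": 3.6, "y": -0.8, "rz": -0.08},
    {"x": 3.7, "y": -0.5, "rz": -0.08},
    {"x": 3.7, "y": -0.2, "rz": -0.08}
  ]
}}

```text
schema error: expected keys x, y, z, rx, ry, rz, jaw
```

{"api": "send_rows", "payload": {
  "motion": [
    {"x": 3.7, "y": 0.1, "rz": -0.08},
    {"x": 3.7, "y": 0.4, "rz": -0.08},
    {"x": 3.7, "y": 0.7, "rz": -0.08},
    {"x": 3.6, "y": 1.0, "rz": -0.08, "jaw": 6.5},
    {"x": 3.5, "y": 1.3, "rz": -0.08, "jaw": 6.5}
  ]
}}

```text
schema error: expected keys x, y, z, rx, ry, rz, jaw
```

```bash
python3 -c "
from h import *
stt(); s=snap('wrist','w1'); stt(); print(s['vertical_fov'],s['cx'],s['cy'],np.round(s['extrinsics'],3).tolist())
cv2.imwrite('pics/w1b.png',cv2.resize(cv2.convertScaleAbs(s['img'][:,:,::-1],alpha=1.5),(800,500),interpolation=cv2.INTER_CUBIC))"
```

```text
t 0.1 p [ 0.2285 -0.5811  0.211 ] psi 0.3748 tilt [-0.0007  0.0015] F [-0.11 -0.73 -0.59] ff 0.0 op 87.8
t 0.15 p [ 0.2286 -0.5811  0.2111] psi 0.3748 tilt [-0.0006  0.0013] F [-0.07 -0.15 -0.35] ff 0.0 op 87.7
65.70646984690485 316.07927517921445 202.61281827321014 [[0.366, 0.894, 0.257, 0.295], [-0.93, 0.353, 0.099, -0.557], [-0.003, -0.276, 0.961, 0.385], [0.0, 0.0, 0.0, 1.0]]
```

View pics/w1b.png

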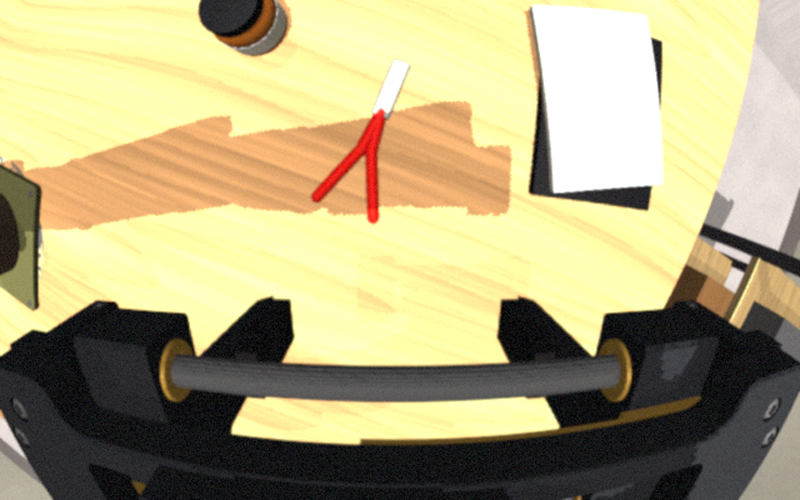

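{"api": "send_rows", "payload": {
  "motion": [
    {"x": 3.1, "y": -2.0, "z": -0.5, "rx": 0, "ry": 0, "rz": -0.08, "jaw": 6.5},
    {"x": 3.2, "y": -1.8, "z": -0.5, "rx": 0, "ry": 0, "rz": -0.08, "jaw": 6.5},
    {"x": 3.4, "y": -1.5, "z": -0.5, "rx": 0, "ry": 0, "rz": -0.08, "jaw": 6.5},
    {"x": 3.5, "y": -1.2, "z": -0.5, "rx": 0, "ry": 0, "rz": -0.08, "jaw": 6.5},
    {"x": 3.6, "y": -1.0, "z": -0.5, "rx": 0, "ry": 0, "rz": -0.08, "jaw": 6.5}
  ]
}}

```text
clock: 0.65
tool_pos: [0.3363, -0.4291, 0.2368]
eef_rot: [0.925, 0.379, -0.0, -0.0]
contact_force: [-0.2, 0.3, 0.8]
opening: 0.74
finger_force: 0.0
```

{"api": "send_rows", "payload": {
  "motion": [
    {"x": 3.6, "y": -0.7, "z": -0.5, "rx": 0, "ry": 0, "rz": -0.08, "jaw": 6.5},
    {"x": 3.7, "y": -0.4, "z": -0.5, "rx": 0, "ry": 0, "rz": -0.08, "jaw": 6.5},
    {"x": 3.7, "y": -0.1, "z": -0.5, "rx": 0, "ry": 0, "rz": -0.08, "jaw": 6.5},
    {"x": 3.7, "y": 0.2, "z": -0.5, "rx": 0, "ry": 0, "rz": -0.08, "jaw": 6.5},
    {"x": 3.7, "y": 0.5, "z": -0.5, "rx": 0, "ry": 0, "rz": -0.08, "jaw": 6.5}
  ]
}}

```text
clock: 1.15
tool_pos: [0.4421, -0.2772, 0.2618]
eef_rot: [0.832, 0.555, -0.0, -0.0]
contact_force: [0.9, -1.2, -0.2]
opening: 0.739
finger_force: 0.0
```

```bash
python3 -c "
from h import *
stt(); s=snap('wrist','w2')
cv2.imwrite('pics/w2b.png',cv2.resize(cv2.convertScaleAbs(s['img'][:,:,::-1],alpha=1.3),(800,500),interpolation=cv2.INTER_CUBIC))
plan([.47,.03,.26],2.0,10)"
```

```text
t 1.15 p [ 0.4421 -0.2772  0.2618] psi 1.1779 tilt [-0.0004 -0.0001] F [ 0.94 -1.15 -0.18] ff 0.0 op 65.1
{'x': 2.87, 'y': -0.9, 'z': 0.04, 'rx': 0.0006, 'ry': -0.0004, 'rz': -0.0809}
{'x': 2.93, 'y': -0.67, 'z': 0.05, 'rx': 0.0006, 'ry': -0.0004, 'rz': -0.0809}
{'x': 2.98, 'y': -0.43, 'z': 0.04, 'rx': 0.0006, 'ry': -0.0004, 'rz': -0.0809}
{'x': 3.0, 'y': -0.19, 'z': 0.05, 'rx': 0.0006, 'ry': -0.0004, 'rz': -0.0809}
{'x': 3.01, 'y': 0.06, 'z': 0.04, 'rx': 0.0006, 'ry': -0.0004, 'rz': -0.0809}
{'x': 3.0, 'y': 0.29, 'z': 0.04, 'rx': 0.0006, 'ry': -0.0004, 'rz': -0.0809}
{'x': 2.96, 'y': 0.54, 'z': 0.03, 'rx': 0.0006, 'ry': -0.0004, 'rz': -0.0809}
{'x': 2.9, 'y': 0.78, 'z': 0.04, 'rx': 0.0006, 'ry': -0.0004, 'rz': -0.0809}
{'x': 2.84, 'y': 1.01, 'z': 0.04, 'rx': 0.0006, 'ry': -0.0004, 'rz': -0.0809}
{'x': 2.74, 'y': 1.23, 'z': 0.03, 'rx': 0.0006, 'ry': -0.0004, 'rz': -0.0809}
end [0.47 0.03 0.26] 1.9998
```

View pics/w2b.png

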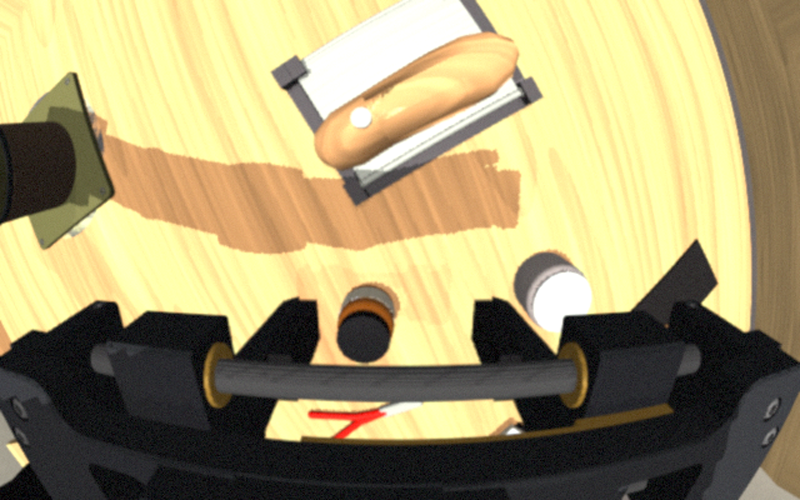

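{"api": "send_rows", "payload": {
  "motion": [
    {"x": 2.9, "y": -0.9, "z": 0, "rx": 0, "ry": 0, "rz": -0.08, "jaw": 6.5},
    {"x": 2.9, "y": -0.7, "z": 0, "rx": 0, "ry": 0, "rz": -0.08, "jaw": 6.5},
    {"x": 3.0, "y": -0.4, "z": 0, "rx": 0, "ry": 0, "rz": -0.08, "jaw": 6.5},
    {"x": 3.0, "y": -0.2, "z": 0, "rx": 0, "ry": 0, "rz": -0.08, "jaw": 6.5},
    {"x": 3.0, "y": 0.1, "z": 0, "rx": 0, "ry": 0, "rz": -0.08, "jaw": 6.5}
  ]
}}

```text
clock: 1.7
tool_pos: [0.4556, -0.1276, 0.2616]
eef_rot: [0.705, 0.709, -0.0, -0.0]
contact_force: [0.5, -0.2, -0.6]
opening: 0.741
finger_force: 0.0
```

```bash
python3 -c "
from h import *
stt(); s=snap('wrist','w3')"
```

```text
t 1.7 p [ 0.4556 -0.1276  0.2616] psi 1.5775 tilt [-0.0004 -0.0001] F [ 0.52 -0.21 -0.6 ] ff 0.0 op 65.3
```

{"api": "send_rows", "payload": {
  "motion": [
    {"x": 3.0, "y": 0.3, "z": 0, "rx": 0, "ry": 0, "rz": -0.08, "jaw": 6.5},
    {"x": 3.0, "y": 0.5, "z": 0, "rx": 0, "ry": 0, "rz": -0.08, "jaw": 6.5},
    {"x": 2.9, "y": 0.8, "z": 0, "rx": 0, "ry": 0, "rz": -0.08, "jaw": 6.5},
    {"x": 2.8, "y": 1.0, "z": 0, "rx": 0, "ry": 0, "rz": -0.08, "jaw": 6.5},
    {"x": 2.7, "y": 1.2, "z": 0, "rx": 0, "ry": 0, "rz": -0.08, "jaw": 6.5}
  ]
}}

```text
clock: 2.25
tool_pos: [0.4701, 0.0214, 0.2616]
eef_rot: [0.55, 0.835, -0.0, -0.0]
contact_force: [0.2, 0.2, 0.7]
opening: 0.742
finger_force: 0.0
```

```bash
python3 -c "
from h import *
stt(); s=snap('wrist','w4')
a=pickle.load(open('pics/w3.pkl','rb'))
# predicted pixels of wedge & stand points
for n,q in (('w3',a),('w4',s)):
    print(n,'blk',proj(q,[.5236,.188,.036],True),'tip',proj(q,[.5832,.0877,.003],True),'lug+',proj(q,[.594,-.067,.037],True),'lug-',proj(q,[.40,-.092,.037],True))
"
```

```text
t 2.25 p [0.4701 0.0214 0.2616] psi 1.9772 tilt [-0.0003 -0.0003] F [0.23 0.22 0.7 ] ff 0.0 op 65.3
w3 blk [367.36191672 -52.30196194] tip [406.43944205  21.22459004] lug+ [420.61704574 127.12558809] lug- [272.71396912 142.88348694]
w4 blk [404.5339906   71.90854336] tip [406.26370655 155.78117035] lug+ [370.54334196 259.79330833] lug- [237.81754317 224.6880935 ]
```

```bash
python3 - <<'E'
import cv2,numpy as np
a=cv2.imread('pics/w3.png');b=cv2.imread('pics/w4.png')
c=lambda i,x,y,w,h,k: cv2.convertScaleAbs(cv2.resize(i[y:y+h,x:x+w],None,fx=k,fy=k,interpolation=cv2.INTER_CUBIC),alpha=1.4)
A=c(a,245,95,200,70,4); B=c(b,360,45,100,75,4)
B2=c(b,360,120,100,75,4)
o=np.zeros((590,800,3),np.uint8); o[:280]=A; o[290:590,:400]=B; o[290:590,400:]=B2
cv2.imwrite('pics/m1.png',o)
E
```

```text
(no output)
```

View pics/m1.png

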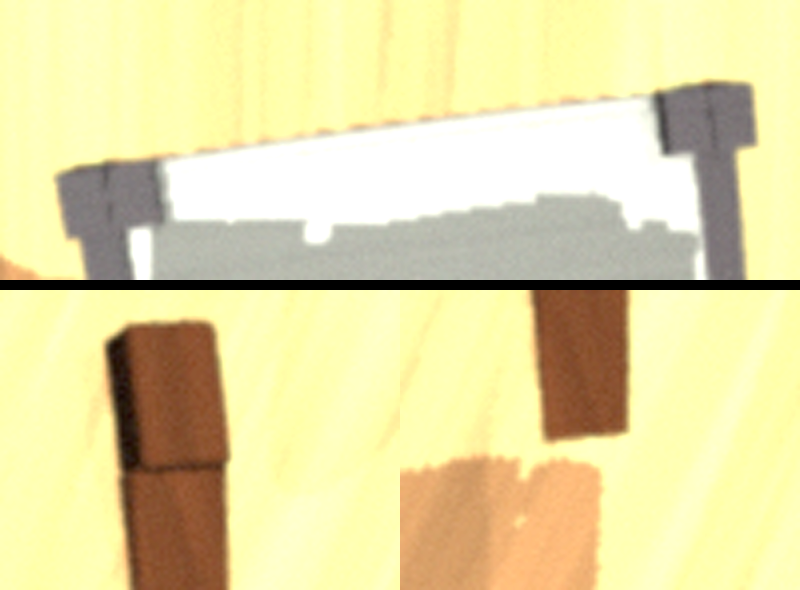

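```bash
python3 - <<'E'
from h import *
a=pickle.load(open('pics/w3.pkl','rb'));b=pickle.load(open('pics/w4.pkl','rb'))
A=lambda u,v,z:pt(a,u/4+245-.4,v/4+95-.4,z,True)
B=lambda u,v,z:pt(b,u/4+360-.4,(v-290)/4+45-.4,z,True)
B2=lambda u,v,z:pt(b,(u-400)/4+360-.4,(v-290)/4+120-.4,z,True)
f=lambda x:np.round(x,4)
z=.0365
Li=[A(163,158,z),A(163,222,z)];Lm=[A(107,163,z)];Ri=[A(661,95,z),A(664,152,z)];Rm=A(712,84,z)
Lo=A(58,178,z);Ro=A(753,83,z)
print('L',f(Li),f(Lm),f(Lo));print('R',f(Ri),f(Rm),f(Ro))
print('inner dist',np.linalg.norm(Li[0]-Ri[0]),np.linalg.norm(Li[1]-Ri[1]),'mid dist',np.linalg.norm(Lm[0]-Rm),'outer',np.linalg.norm(Lo-Ro))
mi=(Li[0]+Ri[0])/2;mj=(Li[1]+Ri[1])/2; print('mid front',f(mi),'mid rear',f(mj),'mid mm',f((Lm[0]+Rm)/2))
for p,q in [(Li[0],Ri[0]),(Li[1],Ri[1]),(Lm[0],Rm)]:
    d=q-p; print('edge yaw',np.arctan2(d[1],d[0]),'x_s yaw',np.arctan2(d[1],d[0])-np.pi/2)
e=[A(200,153,.018),A(640,98,.018)];d=e[1]-e[0];print('plate edge',f(e),'x_s yaw',np.arctan2(d[1],d[0])-np.pi/2)
n=np.array([d[1],-d[0],0])/np.linalg.norm(d); 
print('plate edge vs lug front along x_s:',(e[0]-Li[0])@n,(e[0]-Li[1])@n)
K=[B(130,325,.036),B(213,322,.036),B(228,466,.036),B(140,466,.036)];print('blk',f(K),'centre',f(np.mean(K,0)))
t=[B2(547,440,.001),B2(628,432,.001)];print('tip',f(t),np.linalg.norm(t[0]-t[1]))
d=np.mean(t,0)-np.mean(K,0);print('len 120?',np.hypot(*d[:2]),'yaw',np.arctan2(d[1],d[0]))
E
```

```text
L [[ 0.4165 -0.0808  0.0365]
 [ 0.4163 -0.1016  0.0365]] [[ 0.3983 -0.0822  0.0365]] [ 0.3821 -0.0868  0.0365]
R [[ 0.5786 -0.0563  0.0365]
 [ 0.5804 -0.0751  0.0365]] [ 0.5963 -0.0514  0.0365] [ 0.6111 -0.05    0.0365]
inner dist 0.16393031670423225 0.16619209668635085 mid dist 0.20045051450023227 outer 0.23196634606230693
mid front [ 0.4975 -0.0685  0.0365] mid rear [ 0.4983 -0.0883  0.0365] mid mm [ 0.4973 -0.0668  0.0365]
edge yaw 0.15015753147918157 x_s yaw -1.420638795315715
edge yaw 0.1600519719625134 x_s yaw -1.4107443548323833
edge yaw 0.1541753983504941 x_s yaw -1.4166209284444025
plate edge [[ 0.4271 -0.0802  0.018 ]
 [ 0.5767 -0.0577  0.018 ]] x_s yaw -1.421171090971199
plate edge vs lug front along x_s: 0.0010178332424730706 -0.019538939519824255
blk [[0.4988 0.2034 0.036 ]
 [0.5235 0.2179 0.036 ]
 [0.5474 0.1752 0.036 ]
 [0.5205 0.1613 0.036 ]] centre [0.5225 0.1894 0.036 ]
tip [[0.571  0.0797 0.001 ]
 [0.5979 0.0954 0.001 ]] 0.031089477130232506
len 120? 0.11925679801749957 yaw -1.0249036359937023
```

```bash
python3 -c "
from h import *
plan([.5225,.1894,.018],2.1136,10,via=[.5225,.1894,.10])"
```

```text
{'x': 1.7, 'y': 1.51, 'z': 2.2, 'rx': 0.0004, 'ry': -0.0004, 'rz': -0.0126}
{'x': 1.69, 'y': 1.54, 'z': 2.2, 'rx': 0.0004, 'ry': -0.0004, 'rz': -0.0126}
{'x': 1.67, 'y': 1.55, 'z': 2.2, 'rx': 0.0004, 'ry': -0.0004, 'rz': -0.0126}
{'x': 1.64, 'y': 1.58, 'z': 2.2, 'rx': 0.0004, 'ry': -0.0004, 'rz': -0.0126}
{'x': 1.63, 'y': 1.6, 'z': 2.19, 'rx': 0.0004, 'ry': -0.0004, 'rz': -0.0126}
{'x': 1.61, 'y': 1.63, 'z': 2.2, 'rx': 0.0004, 'ry': -0.0004, 'rz': -0.0126}
{'x': 1.59, 'y': 1.64, 'z': 2.19, 'rx': 0.0004, 'ry': -0.0004, 'rz': -0.0126}
{'x': 0.65, 'y': 0.68, 'z': 2.77, 'rx': 0.0004, 'ry': -0.0004, 'rz': -0.0126}
{'x': -0.0, 'y': -0.0, 'z': 3.17, 'rx': 0.0004, 'ry': -0.0004, 'rz': -0.0126}
{'x': -0.0, 'y': -0.0, 'z': 3.17, 'rx': 0.0004, 'ry': -0.0004, 'rz': -0.0126}
end [0.5225 0.1895 0.018 ] 2.1133
```

{"api": "send_rows", "payload": {
  "motion": [
    {"x": 2.4, "y": 2.2, "z": 2.8, "rx": 0, "ry": 0, "rz": -0.03, "jaw": 6.5},
    {"x": 2.4, "y": 2.2, "z": 2.8, "rx": 0, "ry": 0, "rz": -0.03, "jaw": 6.5},
    {"x": 2.3, "y": 2.3, "z": 2.8, "rx": 0, "ry": 0, "rz": -0.03, "jaw": 6.5},
    {"x": 2.3, "y": 2.3, "z": 2.8, "rx": 0, "ry": 0, "rz": -0.03, "jaw": 6.5},
    {"x": 2.2, "y": 2.4, "z": 2.8, "rx": 0, "ry": 0, "rz": -0.016, "jaw": 6.5}
  ]
}}

```text
clock: 2.8
tool_pos: [0.5206, 0.176, 0.1202]
eef_rot: [0.493, 0.87, -0.0, 0.0]
contact_force: [-0.0, 0.6, 0.3]
opening: 0.738
finger_force: 0.0
```

```bash
python3 -c "
from h import *
stt();plan([.5225,.1894,.018],2.1136,5)"
```

```text
t 2.8 p [0.5206 0.176  0.1202] psi 2.1105 tilt [-0.0002 -0.0007] F [-0.04  0.64  0.31] ff 0.0 op 65.0
{'x': 0.21, 'y': 0.17, 'z': 2.04, 'rx': -0.0001, 'ry': 0.0001, 'rz': -0.0006}
{'x': 0.21, 'y': 0.17, 'z': 2.05, 'rx': -0.0001, 'ry': 0.0001, 'rz': -0.0006}
{'x': 0.21, 'y': 0.17, 'z': 2.04, 'rx': -0.0001, 'ry': 0.0001, 'rz': -0.0006}
{'x': 0.21, 'y': 0.17, 'z': 2.05, 'rx': -0.0001, 'ry': 0.0001, 'rz': -0.0006}
{'x': 0.22, 'y': 0.17, 'z': 2.04, 'rx': -0.0001, 'ry': 0.0001, 'rz': -0.0006}
end [0.5224 0.1894 0.018 ] 2.1135
```

{"api": "send_rows", "payload": {
  "motion": [
    {"x": 0.5, "y": 0.4, "z": 2.0, "rx": 0, "ry": 0, "rz": -0.003, "jaw": 6.5},
    {"x": 0.55, "y": 0.45, "z": 2.2, "rx": 0, "ry": 0, "rz": 0, "jaw": 6.5},
    {"x": 0, "y": 0, "z": 2.0, "rx": 0, "ry": 0, "rz": 0, "jaw": 6.5},
    {"x": 0, "y": 0, "z": 2.0, "rx": 0, "ry": 0, "rz": 0, "jaw": 6.5},
    {"x": 0, "y": 0, "z": 0, "rx": 0, "ry": 0, "rz": 0, "jaw": 6.5}
  ]
}}

```text
clock: 3.3
tool_pos: [0.5206, 0.1874, 0.0374]
eef_rot: [0.492, 0.871, -0.002, -0.001]
contact_force: [0.3, -0.5, 0.2]
opening: 0.739
finger_force: 0.0
```

```bash
python3 -c "
from h import *
stt();plan([.5225,.1894,.018],2.1136,2)"
```

```text
t 3.3 p [0.5206 0.1874 0.0374] psi 2.1133 tilt [-0.0041 -0.0028] F [ 0.29 -0.48  0.22] ff 0.0 op 65.1
{'x': 0.04, 'y': 0.14, 'z': 0.97, 'rx': -0.0025, 'ry': 0.0002, 'rz': -0.0001}
{'x': 0.03, 'y': 0.13, 'z': 0.97, 'rx': -0.0025, 'ry': 0.0002, 'rz': -0.0001}
end [0.5225 0.1893 0.018 ] 2.1135
```

{"api": "send_rows", "payload": {
  "motion": [
    {"x": 0.05, "y": 0.15, "z": 1.0, "rx": -0.005, "ry": 0, "rz": 0, "jaw": 6.5},
    {"x": 0, "y": 0.1, "z": 0.9, "rx": 0, "ry": 0, "rz": 0, "jaw": 6.5},
    {"x": 0, "y": 0, "z": 0, "rx": 0, "ry": 0, "rz": 0, "jaw": 6.5},
    {"x": 0, "y": 0, "z": 0, "rx": 0, "ry": 0, "rz": 0, "jaw": 6.5},
    {"x": 0, "y": 0, "z": 0, "rx": 0, "ry": 0, "rz": 0, "jaw": 6.5}
  ]
}}

```text
clock: 3.8
tool_pos: [0.5244, 0.1908, 0.0212]
eef_rot: [0.492, 0.871, 0.003, 0.001]
contact_force: [-0.3, 0.4, -0.4]
opening: 0.738
finger_force: 0.0
```

```bash
python3 -c "
from h import *
stt()"
```

```text
t 3.8 p [0.5244 0.1908 0.0212] psi 2.1137 tilt [0.0051 0.003 ] F [-0.34  0.41 -0.4 ] ff 0.0 op 65.0
```

{"api": "send_rows", "payload": {
  "motion": [
    {"x": 0, "y": -0.2, "z": 0.3, "rx": 0.006, "ry": 0, "rz": 0, "jaw": 6.5},
    {"x": 0, "y": 0, "z": 0, "rx": 0, "ry": 0, "rz": 0, "jaw": 4.5},
    {"x": 0, "y": 0, "z": 0, "rx": 0, "ry": 0, "rz": 0, "jaw": 4.5},
    {"x": 0, "y": 0, "z": 0, "rx": 0, "ry": 0, "rz": 0, "jaw": 4.5},
    {"x": 0, "y": 0, "z": 0, "rx": 0, "ry": 0, "rz": 0, "jaw": 3.8}
  ],
  "grip_force": 10
}}

```text
clock: 4.3
tool_pos: [0.5224, 0.1896, 0.0177]
eef_rot: [0.492, 0.871, -0.0, -0.0]
contact_force: [0.2, -0.7, -0.3]
opening: 0.449
finger_force: 0.0
```

```bash
python3 -c "
from h import *
stt()"
```

```text
t 4.3 p [0.5224 0.1896 0.0177] psi 2.1138 tilt [-0.0007 -0.0005] F [ 0.24 -0.67 -0.3 ] ff 0.0 op 39.6
```

Well placed; close.

{"api": "send_rows", "payload": {
  "motion": [
    {"x": 0, "y": 0, "z": 0, "rx": 0, "ry": 0, "rz": 0, "jaw": 3.4},
    {"x": 0, "y": 0, "z": 0, "rx": 0, "ry": 0, "rz": 0, "jaw": 2.5},
    {"x": 0, "y": 0, "z": 0, "rx": 0, "ry": 0, "rz": 0, "jaw": 2.5},
    {"x": 0, "y": 0, "z": 0, "rx": 0, "ry": 0, "rz": 0, "jaw": 2.5},
    {"x": 0, "y": 0, "z": 0, "rx": 0, "ry": 0, "rz": 0, "jaw": 2.5}
  ],
  "grip_force": 40
}}

```text
clock: 4.8
tool_pos: [0.5223, 0.1896, 0.0177]
eef_rot: [0.492, 0.871, -0.0, -0.0]
contact_force: [0.1, -0.6, 0.3]
opening: 0.286
finger_force: 0.0
```

```bash
python3 -c "
from h import *
stt();plan([.474,.078,.0477],-1.419+np.pi,5)"
```

```text
t 4.8 p [0.5223 0.1896 0.0177] psi 2.1139 tilt [-0.0009 -0.0006] F [ 0.14 -0.57  0.31] ff 0.0 op 25.2
{'x': -1.41, 'y': -1.98, 'z': -0.6, 'rx': -0.0002, 'ry': 0.0001, 'rz': 0.0783}
{'x': -1.56, 'y': -1.86, 'z': -0.6, 'rx': -0.0002, 'ry': 0.0001, 'rz': 0.0783}
{'x': -1.71, 'y': -1.74, 'z': -0.6, 'rx': -0.0002, 'ry': 0.0001, 'rz': 0.0783}
{'x': -1.83, 'y': -1.6, 'z': -0.6, 'rx': -0.0002, 'ry': 0.0001, 'rz': 0.0783}
{'x': -1.95, 'y': -1.45, 'z': -0.6, 'rx': -0.0002, 'ry': 0.0001, 'rz': 0.0783}
end [0.474  0.078  0.0477] 1.7224
```

```bash
python3 - <<'E'
from h import *
w=snap('wrist','w5')['img'];s=snap('scene','s5')['img'];stt()
a=cv2.resize(w[100:400,120:520],(800,600))[:,:,::-1]
b=cv2.resize(s[100:250,330:480],(400,400),interpolation=cv2.INTER_CUBIC)[:,:,::-1]
o=np.zeros((600,800,3),np.uint8); o[:400,:400]=b; o[:300,400:]=cv2.resize(w[:,:,::-1],(400,250))[:300] if 0 else 0
c=cv2.resize(w[200:400,200:440],(400,333))[:,:,::-1]; o[:333,400:]=c
o[400:600]=0
cv2.imwrite('pics/m2.png',cv2.convertScaleAbs(o[:400],alpha=1.8))
E
```

```text
t 4.9 p [0.5223 0.1896 0.0177] psi 2.1139 tilt [-0.0008 -0.0006] F [ 0.13  0.29 -0.14] ff 0.0 op 24.7
```

View pics/m2.png

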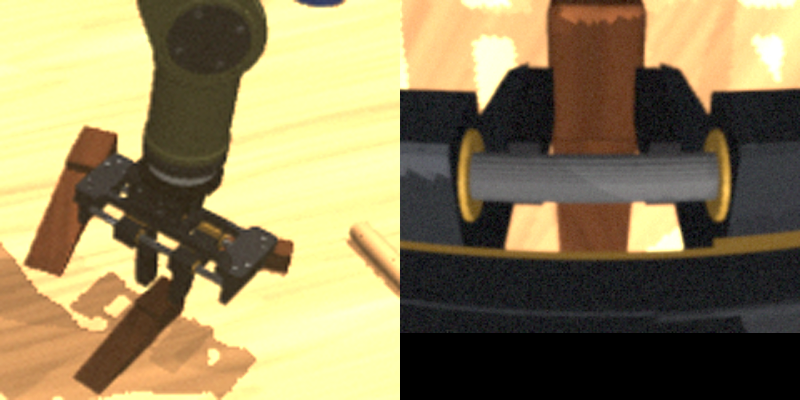

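```bash
python3 - <<'E'
from h import *
q=pickle.load(open('pics/w5.pkl','rb')); st=get_state(); r=R.from_quat(st['eef_rot']); p=st['tool_pos']
toc=lambda px:((px[0]-200)/.6+400,(px[1]-200)/.6)
for zz in (-.03,-.008,.011):
  for xx in (.009,-.009):
    print(zz,xx,[np.round(toc(proj(q,p+r.apply([xx,s*h,zz]),True))).tolist() for h in (.0125,.016) for s in (-1,1)])
d=down(2.1136); c=np.array([.5225,.1894,0])
for x in (.025,-.025): print('blk top',x,[np.round(toc(proj(q,c+d.apply([x,s*.016,-.036]),True))).tolist() for s in (-1,1)])
E
```

```text
-0.03 0.009 [[551.0, 66.0], [634.0, 66.0], [540.0, 66.0], [646.0, 66.0]]
-0.03 -0.009 [[553.0, 118.0], [633.0, 118.0], [542.0, 118.0], [644.0, 118.0]]
-0.008 0.009 [[556.0, 41.0], [630.0, 41.0], [546.0, 41.0], [640.0, 41.0]]
-0.008 -0.009 [[558.0, 88.0], [628.0, 88.0], [548.0, 88.0], [638.0, 88.0]]
0.011 0.009 [[560.0, 24.0], [626.0, 24.0], [551.0, 24.0], [635.0, 24.0]]
0.011 -0.009 [[561.0, 68.0], [625.0, 68.0], [552.0, 68.0], [634.0, 68.0]]
blk top 0.025 [[542.0, 5.0], [644.0, 5.0]]
blk top -0.025 [[547.0, 143.0], [639.0, 143.0]]
```

{"api": "send_rows", "payload": {
  "motion": [
    {"x": 0, "y": 0, "z": 0, "rx": 0, "ry": 0, "rz": 0, "jaw": 1.8},
    {"x": 0, "y": 0, "z": 0, "rx": 0, "ry": 0, "rz": 0, "jaw": 1.8},
    {"x": 0, "y": 0, "z": 0, "rx": 0, "ry": 0, "rz": 0, "jaw": 1.8},
    {"x": 0, "y": 0, "z": 0, "rx": 0, "ry": 0, "rz": 0, "jaw": 1.8},
    {"x": 0, "y": 0, "z": 0, "rx": 0, "ry": 0, "rz": 0, "jaw": 1.8}
  ],
  "grip_force": 40
}}

```text
clock: 5.4
tool_pos: [0.5223, 0.1896, 0.0177]
eef_rot: [0.492, 0.871, -0.0, -0.0]
contact_force: [0.1, -0.2, -0.1]
opening: 0.208
finger_force: 0.0
```

```bash
python3 - <<'E'
from h import *
stt(); w=snap('wrist','w6')['img']; v=pickle.load(open('pics/w5.pkl','rb'))['img']
for n,i in (('w5',v),('w6',w)):
  for row in (230,245,255,262): print(n,row,[tuple(int(x) for x in i[row,c]) for c in list(range(284,300,2))],'|',[tuple(int(x) for x in i[row,c]) for c in range(334,352,2)])
E
```

```text
t 5.4 p [0.5223 0.1896 0.0177] psi 2.1138 tilt [-0.0008 -0.0006] F [ 0.07 -0.22 -0.06] ff 0.0 op 18.3
w5 230 [(150, 111, 75), (153, 113, 74), (114, 84, 53), (52, 31, 21), (56, 33, 15), (63, 38, 24), (60, 37, 25), (59, 36, 23)] | [(61, 34, 24), (64, 37, 25), (60, 37, 23), (60, 33, 16), (55, 31, 15), (50, 32, 17), (93, 68, 46), (173, 128, 84), (166, 122, 80)]
w5 245 [(4, 4, 12), (13, 15, 13), (9, 13, 9), (12, 11, 18), (49, 32, 23), (58, 36, 23), (58, 36, 22), (57, 33, 19)] | [(58, 34, 20), (59, 31, 22), (58, 33, 20), (49, 28, 16), (12, 3, 7), (10, 10, 13), (15, 14, 14), (20, 20, 20), (8, 12, 11)]
w5 255 [(15, 13, 16), (13, 14, 12), (8, 7, 18), (14, 16, 15), (38, 26, 17), (53, 31, 17), (57, 32, 14), (60, 37, 18)] | [(63, 37, 22), (62, 37, 26), (58, 33, 20), (42, 21, 11), (9, 11, 3), (20, 17, 15), (1, 5, 12), (11, 12, 10), (12, 10, 13)]
w5 262 [(12, 10, 13), (5, 5, 10), (0, 4, 5), (15, 17, 18), (32, 22, 16), (56, 32, 18), (61, 40, 27), (62, 35, 24)] | [(61, 37, 26), (62, 34, 22), (56, 33, 13), (34, 22, 14), (3, 0, 2), (2, 5, 0), (17, 18, 12), (13, 15, 19), (15, 17, 18)]
w6 230 [(148, 109
[... 234 characters left out ...]
, 75)]
w6 245 [(19, 22, 21), (19, 17, 21), (2, 0, 0), (9, 7, 16), (16, 14, 20), (6, 10, 10), (7, 4, 5), (22, 6, 3)] | [(26, 12, 6), (18, 15, 18), (6, 10, 12), (15, 13, 12), (15, 18, 18), (5, 2, 7), (16, 15, 13), (11, 11, 15), (18, 18, 20)]
w6 255 [(2, 4, 7), (15, 15, 13), (11, 14, 11), (18, 18, 17), (5, 9, 4), (16, 6, 13), (11, 12, 14), (23, 10, 0)] | [(27, 23, 15), (18, 16, 18), (2, 7, 8), (7, 0, 7), (17, 10, 17), (6, 10, 9), (14, 10, 12), (15, 12, 16), (14, 12, 16)]
w6 262 [(9, 2, 3), (13, 16, 15), (14, 16, 15), (14, 13, 16), (3, 2, 8), (13, 8, 11), (12, 9, 12), (23, 18, 8)] | [(25, 21, 17), (5, 2, 8), (12, 13, 14), (13, 11, 9), (19, 20, 17), (5, 4, 4), (19, 14, 16), (5, 1, 2), (7, 10, 2)]
```

```bash
python3 - <<'E'
from h import *
q=snap('scene','s7'); st=get_state(); r=R.from_quat(st['eef_rot']); p=st['tool_pos']
k=5;x0,y0=340,150
img=cv2.convertScaleAbs(cv2.resize(q['img'][y0:y0+100,x0:x0+100,::-1],None,fx=6,fy=6,interpolation=cv2.INTER_CUBIC),alpha=2)
def dot(P,c): 
    u=(proj(q,P)-[x0,y0])*6+3; cv2.circle(img,tuple(int(v) for v in u),3,c,-1)
for s in (-1,1):
  dot(p+r.apply([0,s*.009,.011]),(0,0,255)); dot(p+r.apply([0,s*.009,-.03]),(255,0,0))
d=down(2.1136); c=np.array([.5225,.1894,0])
for x in (.025,-.025):
  for s in (-1,1): dot(c+d.apply([x,s*.016,-.036]),(0,255,0)); 
for s in (-1,1): dot(c+d.apply([-.12,s*.016,0]),(0,255,255))
t=snap('top','t7'); im2=cv2.convertScaleAbs(cv2.resize(t['img'][165:265,230:263+0,::-1],None,fx=6,fy=6,interpolation=cv2.INTER_CUBIC),alpha=2)
cv2.imwrite('pics/m3.png',np.hstack([img,im2]))
E
```

```text
(no output)
```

View pics/m3.png

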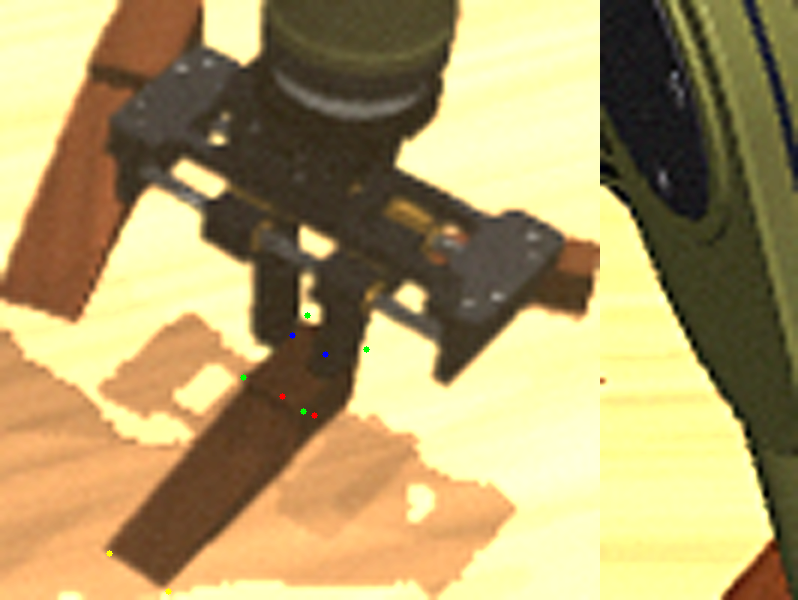

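{"api": "send_rows", "payload": {
  "motion": [
    {"x": 0, "y": 0, "z": -0.5, "rx": 0, "ry": 0, "rz": 0, "jaw": 6.5},
    {"x": 0, "y": 0, "z": 0, "rx": 0, "ry": 0, "rz": 0, "jaw": 6.5},
    {"x": 0, "y": 0, "z": 0, "rx": 0, "ry": 0, "rz": 0, "jaw": 6.5},
    {"x": 0, "y": 0, "z": 0, "rx": 0, "ry": 0, "rz": 0, "jaw": 6.5},
    {"x": 0, "y": 0, "z": 0, "rx": 0, "ry": 0, "rz": 0, "jaw": 6.5}
  ]
}}

```text
clock: 6.05
tool_pos: [0.5223, 0.1895, 0.0227]
eef_rot: [0.492, 0.871, -0.001, -0.0]
contact_force: [0.4, 0.3, -0.2]
opening: 0.637
finger_force: 0.0
```

```bash
python3 - <<'E'
from h import *
st=stt(); r=R.from_quat(st['eef_rot']); p=np.array(st['tool_pos'])
w=snap('wrist','w8'); i=cv2.cvtColor(w['img'],cv2.COLOR_RGB2GRAY)
# dark finger extents per row
for row in range(225,290,4):
    d=np.where(i[row,140:500]<40)[0]+140
    runs=np.split(d,np.where(np.diff(d)>3)[0]+1); print(row,[(int(a[0]),int(a[-1])) for a in runs if len(a)>4])
for zz in (-.035,-.03,-.025,-.02,-.01,.011): print(zz,[np.round(proj(w,p+r.apply([xx,s*.0325,zz]),True),1).tolist() for xx in(.009,-.009) for s in (-1,1)])
E
```

```text
t 6.05 p [0.5223 0.1895 0.0227] psi 2.1138 tilt [-0.0009 -0.0007] F [ 0.35  0.32 -0.21] ff 0.0 op 56.1
225 [(300, 319)]
229 [(305, 322)]
233 [(307, 311)]
237 [(305, 326), (338, 343)]
241 [(237, 260), (300, 306), (311, 321), (372, 395)]
245 [(233, 261), (309, 331), (371, 399)]
249 [(229, 261), (371, 403)]
253 [(140, 178), (226, 261), (291, 300), (371, 406), (450, 499)]
257 [(140, 194), (223, 262), (371, 410), (438, 499)]
261 [(140, 195), (219, 262), (370, 413), (437, 499)]
265 [(140, 196), (216, 262), (370, 416), (436, 499)]
269 [(140, 196), (213, 262), (292, 297), (370, 420), (436, 499)]
273 [(140, 197), (210, 262), (335, 342), (371, 423), (435, 499)]
277 [(140, 184), (206, 261), (372, 426), (448, 499)]
281 [(150, 181), (203, 259), (334, 340), (373, 429), (451, 483)]
285 [(169, 179), (200, 257), (297, 311), (332, 339), (374, 432), (453, 487)]
289 [(168, 178), (192, 256), (308, 313), (376, 442), (454, 489)]
-0.035 [[249.9, 242.8], [381.5, 242.9], [252.8, 274.6], [378.7, 274.7]]
-0.03 [[251.9, 239.0], [379.6, 239.0], [254.5, 270.1], [377.0, 270.1]]
-0.025 [[253.7, 235.3], [377.8, 235.4], [256.1, 265.8], [375.4, 265.8]]
-0.02 [[255.4, 231.9], [376.1, 231.9], [257.7, 261.7], [373.8, 261.7]]
-0.01 [[258.7, 225.5], [372.9, 225.5], [260.6, 254.1], [371.0, 254.1]]
0.011 [[264.5, 214.1], [367.2, 214.1], [265.9, 240.3], [365.7, 240.4]]
```

{"api": "send_rows", "payload": {
  "motion": [
    {"x": 0, "y": 0, "z": 1.0, "rx": 0, "ry": 0, "rz": 0, "jaw": 6.5},
    {"x": 0, "y": 0, "z": 1.2, "rx": 0, "ry": 0, "rz": 0, "jaw": 6.5},
    {"x": 0, "y": 0, "z": 1.2, "rx": 0, "ry": 0, "rz": 0, "jaw": 6.5},
    {"x": 0, "y": 0, "z": 0.6, "rx": 0, "ry": 0, "rz": 0, "jaw": 6.5},
    {"x": 0, "y": 0, "z": 0, "rx": 0, "ry": 0, "rz": 0, "jaw": 6.5}
  ]
}}

```text
clock: 6.6
tool_pos: [0.5214, 0.1892, -0.0187]
eef_rot: [0.491, 0.871, -0.001, -0.001]
contact_force: [-0.9, -0.3, 0.5]
opening: 0.736
finger_force: 0.0
```

{"api": "send_rows", "payload": {
  "motion": [
    {"x": 0, "y": 0, "z": 0.2, "rx": 0, "ry": 0, "rz": 0, "jaw": 6.5},
    {"x": 0, "y": 0, "z": 0.1, "rx": 0, "ry": 0, "rz": 0, "jaw": 6.5},
    {"x": 0, "y": 0, "z": 0.1, "rx": 0, "ry": 0, "rz": 0, "jaw": 4.5},
    {"x": 0, "y": 0, "z": 0, "rx": 0, "ry": 0, "rz": 0, "jaw": 4.0},
    {"x": 0, "y": 0, "z": 0, "rx": 0, "ry": 0, "rz": 0, "jaw": 4.0}
  ],
  "grip_force": 10
}}

```text
clock: 7.1
tool_pos: [0.5224, 0.1896, -0.0211]
eef_rot: [0.492, 0.871, -0.0, -0.0]
contact_force: [1.0, 0.1, -0.0]
opening: 0.491
finger_force: 0.0
```

```bash
python3 - <<'E'
from h import *
st=stt()
E
```

```text
t 7.1 p [ 0.5224  0.1896 -0.0211] psi 2.1137 tilt [-0.0005 -0.0004] F [ 1.05  0.12 -0.03] ff 0.0 op 43.2
```

{"api": "send_rows", "payload": {
  "motion": [
    {"x": 0, "y": 0, "z": 0.2, "rx": 0, "ry": 0, "rz": 0, "jaw": 3.4},
    {"x": 0, "y": 0, "z": 0, "rx": 0, "ry": 0, "rz": 0, "jaw": 2.5},
    {"x": 0, "y": 0, "z": 0, "rx": 0, "ry": 0, "rz": 0, "jaw": 2.5},
    {"x": 0, "y": 0, "z": 0, "rx": 0, "ry": 0, "rz": 0, "jaw": 2.5},
    {"x": 0, "y": 0, "z": 0, "rx": 0, "ry": 0, "rz": 0, "jaw": 2.5}
  ],
  "grip_force": 40
}}

```text
clock: 7.6
tool_pos: [0.5222, 0.1895, -0.0234]
eef_rot: [0.492, 0.871, -0.001, -0.0]
contact_force: [0.3, 0.2, -1.1]
opening: 0.361
finger_force: 40.0
```

```bash
python3 -c "
from h import *
stt();plan([.474,.078,.010],-1.419+np.pi,5)"
```

```text
t 7.6 p [ 0.5222  0.1895 -0.0234] psi 2.1138 tilt [-0.001  -0.0007] F [ 0.26  0.23 -1.1 ] ff 40.0 op 31.8
{'x': -1.41, 'y': -1.98, 'z': -0.66, 'rx': -0.0002, 'ry': 0.0001, 'rz': 0.0782}
{'x': -1.56, 'y': -1.86, 'z': -0.67, 'rx': -0.0002, 'ry': 0.0001, 'rz': 0.0782}
{'x': -1.7, 'y': -1.73, 'z': -0.67, 'rx': -0.0002, 'ry': 0.0001, 'rz': 0.0782}
{'x': -1.84, 'y': -1.6, 'z': -0.66, 'rx': -0.0002, 'ry': 0.0001, 'rz': 0.0782}
{'x': -1.95, 'y': -1.44, 'z': -0.67, 'rx': -0.0002, 'ry': 0.0001, 'rz': 0.0782}
end [0.4741 0.078  0.01  ] 1.7228
```

{"api": "send_rows", "payload": {
  "motion": [
    {"x": 0, "y": 0, "z": -1.5, "rx": 0, "ry": 0, "rz": 0, "jaw": 2.5},
    {"x": -1.7, "y": -2.5, "z": -1.2, "rx": 0, "ry": 0, "rz": 0.098, "jaw": 2.5},
    {"x": -2.0, "y": -2.3, "z": -0.7, "rx": 0, "ry": 0, "rz": 0.098, "jaw": 2.5},
    {"x": -2.2, "y": -2.1, "z": 0, "rx": 0, "ry": 0, "rz": 0.098, "jaw": 2.5},
    {"x": -2.4, "y": -1.9, "z": 0, "rx": 0, "ry": 0, "rz": 0.097, "jaw": 2.5}
  ]
}}

```text
clock: 8.1
tool_pos: [0.4726, 0.0776, 0.0113]
eef_rot: [0.653, 0.757, 0.0, 0.0]
contact_force: [0.2, 0.2, -1.8]
opening: 0.364
finger_force: 40.0
```

{"api": "send_rows", "payload": {
  "motion": [
    {"x": 0, "y": 0, "z": 0, "rx": 0, "ry": 0, "rz": 0, "jaw": 2.5},
    {"x": 0, "y": 0, "z": 0, "rx": 0, "ry": 0, "rz": 0, "jaw": 2.5},
    {"x": 0, "y": 0, "z": 0, "rx": 0, "ry": 0, "rz": 0, "jaw": 2.5},
    {"x": 0, "y": 0, "z": 0, "rx": 0, "ry": 0, "rz": 0, "jaw": 2.5},
    {"x": 0, "y": 0, "z": 0, "rx": 0, "ry": 0, "rz": 0, "jaw": 2.5}
  ]
}}

```text
clock: 8.6
tool_pos: [0.4732, 0.0794, 0.0107]
eef_rot: [0.651, 0.759, 0.0, -0.0]
contact_force: [-0.3, -0.0, -1.4]
opening: 0.358
finger_force: 40.0
```

```bash
python3 - <<'E'
from h import *
st=stt()
q=snap('scene','s9'); st=stt();plan([.4741,.0764,-.0234],-1.419+np.pi,4)
q2=snap('top','t9');
x0,y0=235,160
def ov(q,x0,y0,w,h,k):
    img=cv2.convertScaleAbs(cv2.resize(q['img'][y0:y0+h,x0:x0+w,::-1],None,fx=k,fy=k,interpolation=cv2.INTER_CUBIC),alpha=1.6)
    return img
a=ov(q,250,150,134,134,4.5)[:600,:600]; cv2.imwrite('pics/m4.png',a)
# wedge tip pixel prediction for check without viewing
r=R.from_quat(st['eef_rot']); p=np.array(st['tool_pos']); x=-r.as_matrix()[:,0]
o=np.array([p[0],p[1],p[2]+.0234])
for s in (-1,0,1): print('tip pred px',proj(q,o+.12*x+s*.016*r.as_matrix()[:,1]),proj(q2,o+.12*x+s*.016*r.as_matrix()[:,1]))
print('edge px',[proj(q,[.497+.99*d,-.0735+.151*d,.014]) for d in (-.09,0,.09)])
E
```

```text
t 8.6 p [0.4732 0.0794 0.0107] psi 1.7241 tilt [-0.0003  0.0004] F [-0.26 -0.05 -1.36] ff 40.0 op 31.5
t 8.65 p [0.473  0.0792 0.0107] psi 1.7239 tilt [-0.0005  0.0001] F [ 0.   -0.56 -1.03] ff 40.0 op 31.7
{'x': -0.07, 'y': 0.02, 'z': 0.85, 'rx': -0.0001, 'ry': -0.0001, 'rz': 0.0003}
{'x': -0.08, 'y': 0.01, 'z': 0.86, 'rx': -0.0001, 'ry': -0.0001, 'rz': 0.0003}
{'x': -0.07, 'y': 0.02, 'z': 0.85, 'rx': -0.0001, 'ry': -0.0001, 'rz': 0.0003}
{'x': -0.07, 'y': 0.01, 'z': 0.85, 'rx': -0.0001, 'ry': -0.0001, 'rz': 0.0003}
end [ 0.4741  0.0764 -0.0234] 1.7227
tip pred px [303.45315057 218.07310009] [336.57686714 212.84597008]
tip pred px [305.98743103 222.11519122] [335.55034073 207.22437054]
tip pred px [308.56775449 226.23071938] [334.52823355 201.62697213]
edge px [array([281.47399323, 209.38486904]), array([294.53103157, 231.64235762]), array([308.97990268, 256.27241351])]
```

{"api": "send_rows", "payload": {
  "motion": [
    {"x": -0.1, "y": 0.1, "z": 1.2, "rx": 0, "ry": 0, "rz": 0, "jaw": 2.5},
    {"x": -0.2, "y": 0, "z": 1.2, "rx": 0, "ry": 0, "rz": 0, "jaw": 2.5},
    {"x": 0, "y": 0, "z": 0.6, "rx": 0, "ry": 0, "rz": 0, "jaw": 2.5},
    {"x": 0, "y": 0, "z": 0.3, "rx": 0, "ry": 0, "rz": 0, "jaw": 2.5},
    {"x": 0, "y": 0, "z": 0.1, "rx": 0, "ry": 0, "rz": 0, "jaw": 2.5}
  ]
}}

```text
clock: 9.2
tool_pos: [0.4741, 0.0758, -0.0234]
eef_rot: [0.651, 0.759, -0.001, -0.0]
contact_force: [-0.2, -0.1, -1.6]
opening: 0.358
finger_force: 40.0
```

```bash
python3 - <<'E'
from h import *
st=stt(); q=snap('scene','s10'); st=stt(); w=snap('wrist','w10')
r=R.from_quat(st['eef_rot']); p=np.array(st['tool_pos']); M=r.as_matrix(); x=-M[:,0]; o=np.array([p[0],p[1],0])
k=6;x0,y0=268,172
img=cv2.convertScaleAbs(cv2.resize(q['img'][y0:y0+100,x0:x0+100,::-1],None,fx=k,fy=k,interpolation=cv2.INTER_CUBIC),alpha=1.8)
def dot(P,c):
    u=(proj(q,P)-[x0,y0]+.5)*k; cv2.circle(img,tuple(int(v) for v in u),2,c,-1)
for s in (-1,1):
    dot(o+.12*x+s*.016*M[:,1]+[0,0,.003],(0,255,0)); dot(o+.12*x+s*.016*M[:,1],(255,255,0))
for d in (-.084,0,.084): dot([.497+.9885*d,-.0735+.151*d,.018],(0,0,255))
e=np.array([.497,-.0735,.034+.0025]); xs=np.array([np.cos(-1.419),np.sin(-1.419),0]); ys=np.array([-xs[1],xs[0],0])
for s in (-1,1):
    for xx in (-.004,.016): dot(e+xs*xx+ys*s*.084,(255,0,0)); dot(e+xs*xx+ys*s*.1,(255,0,0))
dot([e[0],e[1],0.0]-xs*.03,(255,0,255))
cv2.imwrite('pics/m5.png',img)
E
```

```text
t 9.2 p [ 0.4741  0.0758 -0.0234] psi 1.7232 tilt [-0.0011 -0.0006] F [-0.19 -0.07 -1.61] ff 40.0 op 31.5
t 9.25 p [ 0.4742  0.0758 -0.0233] psi 1.7232 tilt [-0.0009 -0.0005] F [ 0.48  0.63 -1.21] ff 40.0 op 31.2
```

View pics/m5.png

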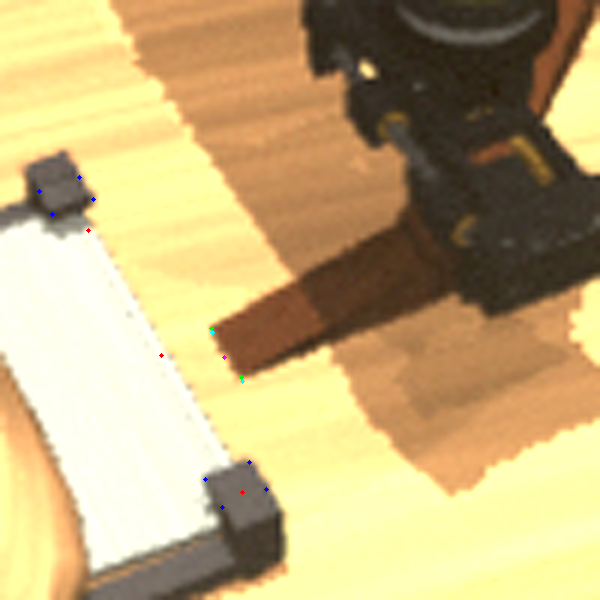

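{"api": "send_rows", "payload": {
  "motion": [
    {"x": -0.9, "y": 0, "z": 0, "rx": 0, "ry": 0, "rz": 0, "jaw": 2.5},
    {"x": -1.0, "y": 0, "z": 0, "rx": 0, "ry": 0, "rz": 0, "jaw": 2.5},
    {"x": -1.0, "y": 0, "z": 0, "rx": 0, "ry": 0, "rz": 0, "jaw": 2.5},
    {"x": -1.0, "y": 0, "z": 0, "rx": 0, "ry": 0, "rz": 0, "jaw": 2.5},
    {"x": -0.6, "y": 0, "z": 0, "rx": 0, "ry": 0, "rz": 0, "jaw": 2.5}
  ]
}}

```text
clock: 9.8
tool_pos: [0.4811, 0.029, -0.0231]
eef_rot: [0.652, 0.758, -0.001, 0.0]
contact_force: [0.3, -0.8, -1.1]
opening: 0.363
finger_force: 40.0
```

{"api": "send_rows", "payload": {
  "motion": [
    {"x": -0.3, "y": 0, "z": 0, "rx": 0, "ry": 0, "rz": 0, "jaw": 2.5},
    {"x": -0.3, "y": 0, "z": 0, "rx": 0, "ry": 0, "rz": 0, "jaw": 2.5},
    {"x": -0.3, "y": 0, "z": 0, "rx": 0, "ry": 0, "rz": 0, "jaw": 2.5},
    {"x": -0.3, "y": 0, "z": 0, "rx": 0, "ry": 0, "rz": 0, "jaw": 2.5},
    {"x": -0.3, "y": 0, "z": 0, "rx": 0, "ry": 0, "rz": 0, "jaw": 2.5}
  ]
}}

```text
clock: 10.3
tool_pos: [0.4833, 0.0163, -0.0232]
eef_rot: [0.651, 0.759, -0.0, -0.0]
contact_force: [-0.3, -0.4, -1.2]
opening: 0.357
finger_force: 40.0
```

```bash
python3 -c "
from h import *
st=stt(); M=R.from_quat(st['eef_rot']).as_matrix(); print('push',st['contact_force']@M[:,0],'adv',(np.array(st['tool_pos'])-[.4741,.0758,-.0234])@[.1517,-.9884,0])"
```

```text
t 10.3 p [ 0.4833  0.0163 -0.0232] psi 1.7234 tilt [-0.0008 -0.0005] F [-0.25 -0.35 -1.18] ff 40.0 op 31.4
push -0.3111185290096784 adv 0.06020912141915389
```

{"api": "send_rows", "payload": {
  "motion": [
    {"x": -0.2, "y": 0, "z": 0, "rx": 0, "ry": 0, "rz": 0, "jaw": 2.5},
    {"x": -0.2, "y": 0, "z": 0, "rx": 0, "ry": 0, "rz": 0, "jaw": 2.5},
    {"x": -0.2, "y": 0, "z": 0, "rx": 0, "ry": 0, "rz": 0, "jaw": 2.5},
    {"x": -0.2, "y": 0, "z": 0, "rx": 0, "ry": 0, "rz": 0, "jaw": 2.5},
    {"x": -0.2, "y": 0, "z": 0, "rx": 0, "ry": 0, "rz": 0, "jaw": 2.5}
  ]
}}

```text
clock: 10.8
tool_pos: [0.4849, 0.0066, -0.0232]
eef_rot: [0.651, 0.759, -0.0, -0.0]
contact_force: [-0.0, 2.6, -3.0]
opening: 0.359
finger_force: 40.0
```

{"api": "send_rows", "payload": {
  "motion": [
    {"x": -0.2, "y": 0, "z": 0, "rx": 0, "ry": 0, "rz": 0, "jaw": 2.5},
    {"x": -0.2, "y": 0, "z": 0, "rx": 0, "ry": 0, "rz": 0, "jaw": 2.5},
    {"x": -0.2, "y": 0, "z": 0, "rx": 0, "ry": 0, "rz": 0, "jaw": 2.5},
    {"x": -0.2, "y": 0, "z": 0, "rx": 0, "ry": 0, "rz": 0, "jaw": 2.5},
    {"x": 0, "y": 0, "z": 0, "rx": 0, "ry": 0, "rz": 0, "jaw": 2.5}
  ]
}}

```text
clock: 11.3
tool_pos: [0.486, -0.0024, -0.0232]
eef_rot: [0.652, 0.758, -0.001, 0.0]
contact_force: [-0.1, 0.1, -3.0]
opening: 0.362
finger_force: 40.0
```

```bash
cat > f.py <<'E'
from h import *
st=stt(); M=R.from_quat(st['eef_rot']).as_matrix(); d=np.array(st['tool_pos'])-[.4741,.0758,-.0234]; print('push %.2f adv %.4f lat %.4f'%(st['contact_force']@M[:,0],d@[.1517,-.9884,0],d@[.9884,.1517,0]),'yaw',psi_of(R.from_quat(st['eef_rot'])))
E
python3 f.py
```

```text
t 11.3 p [ 0.486  -0.0024 -0.0232] psi 1.722 tilt [-0.001  -0.0014] F [-0.11  0.09 -2.99] ff 40.0 op 31.8
push 0.11 adv 0.0791 lat -0.0001 yaw 1.7219782380570905
```

{"api": "send_rows", "payload": {
  "motion": [
    {"x": -0.2, "y": 0, "z": 0, "rx": 0, "ry": 0, "rz": 0, "jaw": 2.5},
    {"x": -0.2, "y": 0, "z": 0, "rx": 0, "ry": 0, "rz": 0, "jaw": 2.5},
    {"x": -0.2, "y": 0, "z": 0, "rx": 0, "ry": 0, "rz": 0, "jaw": 2.5},
    {"x": -0.2, "y": 0, "z": 0, "rx": 0, "ry": 0, "rz": 0, "jaw": 2.5},
    {"x": -0.2, "y": 0, "z": 0, "rx": 0, "ry": 0, "rz": 0, "jaw": 2.5}
  ]
}}

```text
clock: 11.8
tool_pos: [0.4875, -0.0117, -0.0232]
eef_rot: [0.651, 0.759, -0.001, -0.0]
contact_force: [0.5, 1.6, -3.0]
opening: 0.36
finger_force: 40.0
```

```bash
python3 f.py
```

```text
t 11.8 p [ 0.4875 -0.0117 -0.0232] psi 1.7228 tilt [-0.0009 -0.0006] F [ 0.47  1.57 -3.03] ff 40.0 op 31.8
push 1.48 adv 0.0885 lat -0.0000 yaw 1.722760910534808
```

{"api": "send_rows", "payload": {
  "motion": [
    {"x": -0.2, "y": 0, "z": 0, "rx": 0, "ry": 0, "rz": 0, "jaw": 2.5},
    {"x": -0.1, "y": 0, "z": 0, "rx": 0, "ry": 0, "rz": 0, "jaw": 2.5},
    {"x": -0.1, "y": 0, "z": 0, "rx": 0, "ry": 0, "rz": 0, "jaw": 2.5},
    {"x": -0.1, "y": 0, "z": 0, "rx": 0, "ry": 0, "rz": 0, "jaw": 2.5},
    {"x": -0.1, "y": 0, "z": 0, "rx": 0, "ry": 0, "rz": 0, "jaw": 2.5}
  ]
}}

```text
clock: 12.3
tool_pos: [0.4884, -0.0174, -0.0232]
eef_rot: [0.651, 0.759, -0.0, -0.0]
contact_force: [-0.1, 2.3, -2.2]
opening: 0.357
finger_force: 40.0
```

```bash
python3 f.py
```

```text
t 12.3 p [ 0.4884 -0.0174 -0.0232] psi 1.7229 tilt [-0.0009 -0.0006] F [-0.12  2.26 -2.17] ff 40.0 op 31.4
push 2.26 adv 0.0943 lat 0.0000 yaw 1.7229128913534935
```

{"api": "send_rows", "payload": {
  "motion": [
    {"x": -0.1, "y": 0, "z": 0, "rx": 0, "ry": 0, "rz": 0, "jaw": 2.5},
    {"x": -0.1, "y": 0, "z": 0, "rx": 0, "ry": 0, "rz": 0, "jaw": 2.5},
    {"x": -0.1, "y": 0, "z": 0, "rx": 0, "ry": 0, "rz": 0, "jaw": 2.5},
    {"x": -0.1, "y": 0, "z": 0, "rx": 0, "ry": 0, "rz": 0, "jaw": 2.5},
    {"x": -0.1, "y": 0, "z": 0, "rx": 0, "ry": 0, "rz": 0, "jaw": 2.5}
  ]
}}

```text
clock: 12.8
tool_pos: [0.4892, -0.0224, -0.0232]
eef_rot: [0.651, 0.759, -0.001, -0.0]
contact_force: [-0.9, 1.3, -2.6]
opening: 0.359
finger_force: 40.0
```

```bash
python3 f.py
```

```text
t 12.8 p [ 0.4892 -0.0224 -0.0232] psi 1.7229 tilt [-0.0009 -0.0006] F [-0.92  1.31 -2.64] ff 40.0 op 31.6
push 1.43 adv 0.0994 lat -0.0000 yaw 1.72286710405715
```

{"api": "send_rows", "payload": {
  "motion": [
    {"x": -0.1, "y": 0, "z": 0, "rx": 0, "ry": 0, "rz": 0, "jaw": 2.5},
    {"x": -0.1, "y": 0, "z": 0, "rx": 0, "ry": 0, "rz": 0, "jaw": 2.5},
    {"x": -0.1, "y": 0, "z": 0, "rx": 0, "ry": 0, "rz": 0, "jaw": 2.5},
    {"x": 0, "y": 0, "z": 0, "rx": 0, "ry": 0, "rz": 0, "jaw": 2.5},
    {"x": 0, "y": 0, "z": 0, "rx": 0, "ry": 0, "rz": 0, "jaw": 2.5}
  ]
}}

```text
clock: 13.3
tool_pos: [0.4895, -0.024, -0.0233]
eef_rot: [0.651, 0.759, 0.0, -0.001]
contact_force: [-1.6, 5.2, -4.1]
opening: 0.358
finger_force: 40.0
```

```bash
python3 f.py
```

```text
t 13.3 p [ 0.4895 -0.024  -0.0233] psi 1.724 tilt [-0.001   0.0014] F [-1.63  5.17 -4.12] ff 40.0 op 31.6
push 5.35 adv 0.1009 lat 0.0000 yaw 1.7239707192164335
```

{"api": "send_rows", "payload": {
  "motion": [
    {"x": -0.05, "y": 0, "z": 0, "rx": 0, "ry": 0, "rz": 0, "jaw": 2.5},
    {"x": 0, "y": 0, "z": 0, "rx": 0, "ry": 0, "rz": 0, "jaw": 2.5},
    {"x": 0, "y": 0, "z": 0, "rx": 0, "ry": 0, "rz": 0, "jaw": 2.5},
    {"x": 0, "y": 0, "z": 0, "rx": 0, "ry": 0, "rz": 0, "jaw": 2.5},
    {"x": 0, "y": 0, "z": 0, "rx": 0, "ry": 0, "rz": 0, "jaw": 2.5}
  ]
}}

```text
clock: 13.8
tool_pos: [0.4895, -0.024, -0.0233]
eef_rot: [0.651, 0.759, 0.0, -0.001]
contact_force: [-1.6, 5.8, -4.0]
opening: 0.358
finger_force: 40.0
```

```bash
python3 f.py
```

```text
t 13.8 p [ 0.4895 -0.024  -0.0233] psi 1.7244 tilt [-0.001  0.002] F [-1.59  5.83 -4.04] ff 40.0 op 31.6
push 6.00 adv 0.1010 lat 0.0000 yaw 1.7243879451857984
```

{"api": "send_rows", "payload": {
  "motion": [
    {"x": -0.05, "y": 0, "z": 0, "rx": 0, "ry": 0, "rz": 0, "jaw": 2.5},
    {"x": -0.05, "y": 0, "z": 0, "rx": 0, "ry": 0, "rz": 0, "jaw": 2.5},
    {"x": 0, "y": 0, "z": 0, "rx": 0, "ry": 0, "rz": 0, "jaw": 2.5},
    {"x": 0, "y": 0, "z": 0, "rx": 0, "ry": 0, "rz": 0, "jaw": 2.5},
    {"x": 0, "y": 0, "z": 0, "rx": 0, "ry": 0, "rz": 0, "jaw": 2.5}
  ]
}}

```text
clock: 14.3
tool_pos: [0.4895, -0.0242, -0.0233]
eef_rot: [0.651, 0.759, 0.001, -0.001]
contact_force: [-1.3, 6.9, -3.2]
opening: 0.357
finger_force: 40.0
```

```bash
python3 f.py
```

```text
t 14.3 p [ 0.4895 -0.0242 -0.0233] psi 1.7251 tilt [-0.0011  0.0031] F [-1.28  6.88 -3.18] ff 40.0 op 31.5
push 6.98 adv 0.1011 lat 0.0000 yaw 1.7250879542176603
```

{"api": "send_rows", "payload": {
  "motion": [
    {"x": -0.1, "y": 0, "z": 0, "rx": 0, "ry": 0, "rz": 0, "jaw": 2.5},
    {"x": -0.1, "y": 0, "z": 0, "rx": 0, "ry": 0, "rz": 0, "jaw": 2.5},
    {"x": 0, "y": 0, "z": 0, "rx": 0, "ry": 0, "rz": 0, "jaw": 2.5},
    {"x": 0, "y": 0, "z": 0, "rx": 0, "ry": 0, "rz": 0, "jaw": 2.5},
    {"x": 0, "y": 0, "z": 0, "rx": 0, "ry": 0, "rz": 0, "jaw": 2.5}
  ]
}}

```text
clock: 14.8
tool_pos: [0.4896, -0.0245, -0.0234]
eef_rot: [0.65, 0.76, 0.002, -0.002]
contact_force: [-2.3, 10.1, -4.4]
opening: 0.36
finger_force: 40.0
```

```bash
python3 f.py; python3 - <<'E'
from h import *
b=snap('scene','s14'); a=pickle.load(open('pics/s10.pkl','rb'))
A=cv2.cvtColor(a['img'],cv2.COLOR_RGB2GRAY).astype(float);B=cv2.cvtColor(b['img'],cv2.COLOR_RGB2GRAY).astype(float)
# predicted edge-top pixels, sag vs level, and image shift of last (rigid with plate)
for z in (.016,.021,.026,.031): print(z,proj(b,[.497-.045,-.0735-.007,z]).round(2))
x,y,w,h=225,200,60,80   # last region
s=cv2.phaseCorrelate(A[y:y+h,x:x+w].copy(),B[y:y+h,x:x+w].copy(),cv2.createHanningWindow((w,h),cv2.CV_64F)); print('last shift',s)
hp=np.array([.497+.151*.075,-.0735-.9885*.075,.0]); 
xs=np.array([.1513,-.9885,0])
e=np.array([.497,-.0735,0]); 
P=e+xs*.09+[0,0,.06]; H=e+xs*.15+[0,0,.024]
d=P-H; Rr=R.from_rotvec(0.065*np.array([.9885,.1513,0])*-1); 
for sg in (1,-1): print('expected shift when level',proj(b,H+R.from_rotvec(sg*0.065*np.array([.9885,.1513,0])).apply(d))-proj(b,P))
E
```

```text
t 14.8 p [ 0.4896 -0.0245 -0.0234] psi 1.7265 tilt [-0.0012  0.0055] F [-2.35 10.11 -4.44] ff 40.0 op 31.7
push 10.32 adv 0.1015 lat 0.0001 yaw 1.7264894208988057
0.016 [287.68 219.65]
0.021 [287.55 218.43]
0.026 [287.42 217.21]
0.031 [287.29 215.97]
last shift ((-0.6972561188717137, -0.763252937624479), 0.8496792718568102)
expected shift when level [-1.10509504 -0.63128189]
expected shift when level [1.00990723 0.70068436]
```

{"api": "send_rows", "payload": {
  "motion": [
    {"x": -0.1, "y": 0, "z": 0, "rx": 0, "ry": 0, "rz": 0, "jaw": 2.5},
    {"x": -0.06, "y": 0, "z": 0, "rx": 0, "ry": 0, "rz": 0, "jaw": 2.5},
    {"x": 0, "y": 0, "z": 0, "rx": 0, "ry": 0, "rz": 0, "jaw": 2.5},
    {"x": 0, "y": 0, "z": 0, "rx": 0, "ry": 0, "rz": 0, "jaw": 2.5},
    {"x": 0, "y": 0, "z": 0, "rx": 0, "ry": 0, "rz": 0, "jaw": 2.5}
  ]
}}

```text
clock: 15.35
tool_pos: [0.4896, -0.0246, -0.0234]
eef_rot: [0.65, 0.76, 0.002, -0.003]
contact_force: [-3.1, 12.1, -3.9]
opening: 0.36
finger_force: 40.0
```

```bash
python3 f.py; python3 - <<'E'
from h import *
b=snap('scene','s15'); a=pickle.load(open('pics/s10.pkl','rb'))
st=get_state(); M=R.from_quat(st['eef_rot']).as_matrix(); print('push again',st['contact_force']@M[:,0])
xs=np.array([.1513,-.9885,0]);ys=np.array([.9885,.1513,0]);e=np.array([.497,-.0735,0])
for yy in (-.07,-.05,.04,.055,.07):
    out=[]
    for q in (a,b):
        g=cv2.cvtColor(q['img'],cv2.COLOR_RGB2GRAY).astype(np.float32)
        # profile along xs at height .018
        s=np.arange(-.03,.03,.0005); px=np.array([proj(q,e+ys*yy+xs*k+[0,0,.018]) for k in s],np.float32)
        v=cv2.remap(g,px[:,0].reshape(1,-1),px[:,1].reshape(1,-1),cv2.INTER_LINEAR)[0]; v=cv2.GaussianBlur(v.reshape(1,-1),(9,1),2)[0]
        out.append([round(float(s[np.argmin(np.diff(v))]),4),round(float(s[np.argmax(np.diff(v))]),4)])
    p0=e+ys*yy+[0,0,.018]; print(yy,out)
o,d=ray(b,*proj(b,e+[0,0,.018])); n=(e+[0,0,.028]); 
# equivalent along-xs shift of a 10 mm rise
q=pt(b,*proj(b,n),.018); print('10mm rise equals xs shift',(q-e)@xs)
E
```

```text
t 15.35 p [ 0.4896 -0.0246 -0.0234] psi 1.7277 tilt [-0.0013  0.0075] F [-3.1  12.1  -3.92] ff 40.0 op 31.8
push 12.41 adv 0.1016 lat 0.0001 yaw 1.7276705489383621
push again 13.624200282954183
-0.07 [[-0.0055, -0.001], [-0.008, 0.011]]
-0.05 [[0.0015, -0.0015], [-0.0085, 0.0155]]
0.04 [[-0.0055, -0.002], [-0.0085, -0.0285]]
0.055 [[0.0015, -0.002], [-0.0075, -0.004]]
0.07 [[-0.0105, 0.0115], [-0.011, 0.0115]]
10mm rise equals xs shift -0.002896342738237907
```

{"api": "send_rows", "payload": {
  "motion": [
    {"x": -0.04, "y": 0, "z": 0, "rx": 0, "ry": 0, "rz": 0, "jaw": 2.5},
    {"x": 0, "y": 0, "z": 0, "rx": 0, "ry": 0, "rz": 0, "jaw": 2.5},
    {"x": 0, "y": 0, "z": 0, "rx": 0, "ry": 0, "rz": 0, "jaw": 2.5},
    {"x": 0, "y": 0, "z": 0, "rx": 0, "ry": 0, "rz": 0, "jaw": 2.5},
    {"x": 0, "y": 0, "z": 0, "rx": 0, "ry": 0, "rz": 0, "jaw": 2.5}
  ]
}}

```text
clock: 15.9
tool_pos: [0.4896, -0.0245, -0.0234]
eef_rot: [0.649, 0.76, 0.003, -0.003]
contact_force: [-4.2, 13.2, -4.7]
opening: 0.36
finger_force: 40.0
```

```bash
python3 - <<'E'
from h import *
o=[]
for i in range(5):
    st=get_state(); o.append(st['contact_force']@R.from_quat(st['eef_rot']).as_matrix()[:,0]); snapshot('wrist')
print(np.round(o,2),np.mean(o)); stt()
E
```

```text
[13.69 12.99 13.27 13.62 14.1 ] 13.532143947424728
t 16.15 p [ 0.4896 -0.0245 -0.0235] psi 1.7281 tilt [-0.0014  0.0081] F [-3.33 13.22 -4.54] ff 40.0 op 31.5
```

{"api": "send_rows", "payload": {
  "motion": [
    {"x": 0.15, "y": 0, "z": 0, "rx": 0, "ry": 0, "rz": 0, "jaw": 2.5},
    {"x": 0.15, "y": 0, "z": 0, "rx": 0, "ry": 0, "rz": 0, "jaw": 2.5},
    {"x": 0.15, "y": 0, "z": 0, "rx": 0, "ry": 0, "rz": 0, "jaw": 2.5},
    {"x": 0.1, "y": 0, "z": 0, "rx": 0, "ry": 0, "rz": 0, "jaw": 2.5},
    {"x": 0, "y": 0, "z": 0, "rx": 0, "ry": 0, "rz": 0, "jaw": 2.5}
  ]
}}

```text
clock: 16.65
tool_pos: [0.4896, -0.0247, -0.0234]
eef_rot: [0.651, 0.759, -0.0, -0.0]
contact_force: [0.7, 5.3, -8.9]
opening: 0.359
finger_force: 40.0
```

```bash
python3 f.py
```

```text
t 16.65 p [ 0.4896 -0.0247 -0.0234] psi 1.7236 tilt [-0.0009  0.0002] F [ 0.68  5.3  -8.93] ff 40.0 op 31.6
push 5.14 adv 0.1017 lat 0.0001 yaw 1.7235993548051196
```

{"api": "send_rows", "payload": {
  "motion": [
    {"x": 0.1, "y": 0, "z": 0, "rx": 0, "ry": 0, "rz": 0, "jaw": 2.5},
    {"x": 0, "y": 0, "z": 0, "rx": 0, "ry": 0, "rz": 0, "jaw": 2.5},
    {"x": 0, "y": 0, "z": 0, "rx": 0, "ry": 0, "rz": 0, "jaw": 3.4},
    {"x": 0, "y": 0, "z": 0, "rx": 0, "ry": 0, "rz": 0, "jaw": 3.8},
    {"x": 0, "y": 0, "z": 0, "rx": 0, "ry": 0, "rz": 0, "jaw": 4.0}
  ],
  "grip_force": 10
}}

```text
clock: 17.15
tool_pos: [0.4897, -0.0255, -0.0227]
eef_rot: [0.652, 0.758, -0.001, 0.001]
contact_force: [0.3, 0.2, 0.1]
opening: 0.448
finger_force: 0.0
```

```bash
python3 f.py
```

```text
t 17.15 p [ 0.4897 -0.0255 -0.0227] psi 1.7216 tilt [-0.0002 -0.0022] F [0.35 0.16 0.12] ff 0.0 op 39.5
push 0.10 adv 0.1025 lat 0.0001 yaw 1.7216146044065563
```

{"api": "send_rows", "payload": {
  "motion": [
    {"x": 0, "y": 0, "z": 0, "rx": 0, "ry": 0, "rz": 0, "jaw": 2.5},
    {"x": 0, "y": 0, "z": 0, "rx": 0, "ry": 0, "rz": 0, "jaw": 2.5},
    {"x": 0, "y": 0, "z": 0, "rx": 0, "ry": 0, "rz": 0, "jaw": 2.5},
    {"x": -0.1, "y": 0, "z": 0, "rx": 0, "ry": 0, "rz": 0, "jaw": 2.5},
    {"x": -0.1, "y": 0, "z": 0, "rx": 0, "ry": 0, "rz": 0, "jaw": 2.5}
  ],
  "grip_force": 40
}}

```text
clock: 17.65
tool_pos: [0.4896, -0.0248, -0.0229]
eef_rot: [0.651, 0.759, 0.0, -0.001]
contact_force: [-1.1, 4.3, 6.8]
opening: 0.355
finger_force: 40.0
```

```bash
python3 f.py
```

```text
t 17.65 p [ 0.4896 -0.0248 -0.0229] psi 1.7239 tilt [-0.0005  0.0016] F [-1.12  4.31  6.76] ff 40.0 op 31.3
push 4.44 adv 0.1018 lat 0.0001 yaw 1.7238566972673728
```

{"api": "send_rows", "payload": {
  "motion": [
    {"x": -0.1, "y": 0, "z": 0, "rx": 0, "ry": 0, "rz": 0, "jaw": 2.5},
    {"x": -0.1, "y": 0, "z": 0, "rx": 0, "ry": 0, "rz": 0, "jaw": 2.5},
    {"x": -0.1, "y": 0, "z": 0, "rx": 0, "ry": 0, "rz": 0, "jaw": 2.5},
    {"x": 0, "y": 0, "z": 0, "rx": 0, "ry": 0, "rz": 0, "jaw": 2.5},
    {"x": 0, "y": 0, "z": 0, "rx": 0, "ry": 0, "rz": 0, "jaw": 2.5}
  ]
}}

```text
clock: 18.15
tool_pos: [0.4896, -0.0247, -0.0229]
eef_rot: [0.65, 0.76, 0.002, -0.002]
contact_force: [-2.6, 7.1, 6.7]
opening: 0.363
finger_force: 40.0
```

```bash
python3 f.py
```

```text
t 18.15 p [ 0.4896 -0.0247 -0.0229] psi 1.7259 tilt [-0.0007  0.0059] F [-2.64  7.09  6.68] ff 40.01 op 32.0
push 7.45 adv 0.1017 lat 0.0001 yaw 1.7259457266639677
```

{"api": "send_rows", "payload": {
  "motion": [
    {"x": -0.1, "y": 0, "z": 0, "rx": 0, "ry": 0, "rz": 0, "jaw": 2.5},
    {"x": -0.1, "y": 0, "z": 0, "rx": 0, "ry": 0, "rz": 0, "jaw": 2.5},
    {"x": -0.08, "y": 0, "z": 0, "rx": 0, "ry": 0, "rz": 0, "jaw": 2.5},
    {"x": 0, "y": 0, "z": 0, "rx": 0, "ry": 0, "rz": 0, "jaw": 2.5},
    {"x": 0, "y": 0, "z": 0, "rx": 0, "ry": 0, "rz": 0, "jaw": 2.5}
  ]
}}

```text
clock: 18.65
tool_pos: [0.4896, -0.0246, -0.0229]
eef_rot: [0.649, 0.76, 0.003, -0.004]
contact_force: [-4.6, 13.8, 8.8]
opening: 0.361
finger_force: 40.0
```

```bash
python3 f.py; python3 - <<'E'
from h import *
o=[]
for i in range(4):
    st=get_state(); o.append(st['contact_force']@R.from_quat(st['eef_rot']).as_matrix()[:,0]); snapshot('wrist')
print(np.round(o,2),np.mean(o)); stt()
E
```

```text
t 18.65 p [ 0.4896 -0.0246 -0.0229] psi 1.728 tilt [-0.0009  0.0099] F [-4.57 13.82  8.75] ff 40.04 op 31.8
push 14.45 adv 0.1016 lat 0.0001 yaw 1.7279921267709801
[14.45 13.41 14.03 14.  ] 13.972132524762417
t 18.85 p [ 0.4897 -0.0246 -0.0229] psi 1.7279 tilt [-0.0009  0.0098] F [-4.82 12.69  7.94] ff 40.04 op 31.8
```

Tight at 14 N with no movement. Relax, open, and retract.

{"api": "send_rows", "payload": {
  "motion": [
    {"x": 0.2, "y": 0, "z": 0, "rx": 0, "ry": 0, "rz": 0, "jaw": 2.5},
    {"x": 0.2, "y": 0, "z": 0, "rx": 0, "ry": 0, "rz": 0, "jaw": 2.5},
    {"x": 0.2, "y": 0, "z": 0, "rx": 0, "ry": 0, "rz": 0, "jaw": 2.5},
    {"x": 0.1, "y": 0, "z": 0, "rx": 0, "ry": 0, "rz": 0, "jaw": 2.5},
    {"x": 0, "y": 0, "z": 0, "rx": 0, "ry": 0, "rz": 0, "jaw": 2.5}
  ]
}}

```text
clock: 19.35
tool_pos: [0.4896, -0.0248, -0.0229]
eef_rot: [0.651, 0.759, -0.0, -0.0]
contact_force: [-0.2, -0.3, 4.7]
opening: 0.361
finger_force: 40.0
```

{"api": "send_rows", "payload": {
  "motion": [
    {"x": 0, "y": 0, "z": 0, "rx": 0, "ry": 0, "rz": 0, "jaw": 3.4},
    {"x": 0, "y": 0, "z": 0, "rx": 0, "ry": 0, "rz": 0, "jaw": 4.0},
    {"x": 0, "y": 0, "z": 0, "rx": 0, "ry": 0, "rz": 0, "jaw": 4.6},
    {"x": 0, "y": 0, "z": 0, "rx": 0, "ry": 0, "rz": 0, "jaw": 5.0},
    {"x": 0, "y": 0, "z": 0, "rx": 0, "ry": 0, "rz": 0, "jaw": 5.0}
  ],
  "grip_force": 10
}}

```text
clock: 19.85
tool_pos: [0.4896, -0.0251, -0.0232]
eef_rot: [0.651, 0.759, -0.001, -0.0]
contact_force: [1.2, 0.0, -0.3]
opening: 0.568
finger_force: 0.0
```

```bash
python3 f.py
```

```text
t 19.85 p [ 0.4896 -0.0251 -0.0232] psi 1.7228 tilt [-0.001  -0.0006] F [ 1.21  0.01 -0.25] ff 0.0 op 50.0
push -0.17 adv 0.1021 lat -0.0000 yaw 1.722766581988448
```

Lift straight up, then back away.

{"api": "send_rows", "payload": {
  "motion": [
    {"x": 0, "y": 0, "z": -1, "rx": 0, "ry": 0, "rz": 0, "jaw": 5.0},
    {"x": 0, "y": 0, "z": -2, "rx": 0, "ry": 0, "rz": 0, "jaw": 5.0},
    {"x": 0, "y": 0, "z": -3, "rx": 0, "ry": 0, "rz": 0, "jaw": 5.0},
    {"x": 0, "y": 0, "z": -4, "rx": 0, "ry": 0, "rz": 0, "jaw": 5.0},
    {"x": 0, "y": 0, "z": -4, "rx": 0, "ry": 0, "rz": 0, "jaw": 5.0}
  ]
}}

```text
clock: 20.35
tool_pos: [0.489, -0.0252, 0.118]
eef_rot: [0.651, 0.759, -0.001, -0.001]
contact_force: [1.2, -0.4, 0.1]
opening: 0.571
finger_force: 0.0
```

{"api": "send_rows", "payload": {
  "motion": [
    {"x": 3, "y": 0, "z": -1, "rx": 0, "ry": 0, "rz": 0, "jaw": 5.0},
    {"x": 4, "y": 0, "z": -1, "rx": 0, "ry": 0, "rz": 0, "jaw": 5.0},
    {"x": 4, "y": 0, "z": 0, "rx": 0, "ry": 0, "rz": 0, "jaw": 5.0},
    {"x": 3, "y": 0, "z": 0, "rx": 0, "ry": 0, "rz": 0, "jaw": 5.0},
    {"x": 0, "y": 0, "z": 0, "rx": 0, "ry": 0, "rz": 0, "jaw": 5.0}
  ]
}}

```text
clock: 20.85
tool_pos: [0.4679, 0.119, 0.1374]
eef_rot: [0.648, 0.761, 0.001, -0.001]
contact_force: [0.3, -0.3, -0.3]
opening: 0.566
finger_force: 0.0
```

```bash
python3 - <<'E'
from h import *
stt(); b=snap('scene','s20'); a=pickle.load(open('pics/s15.pkl','rb')); c=pickle.load(open('pics/s10.pkl','rb'))
g=lambda q:cv2.cvtColor(q['img'],cv2.COLOR_RGB2GRAY).astype(float)
x,y,w,h=225,200,60,80; W=cv2.createHanningWindow((w,h),cv2.CV_64F)
for n,q in (('vs pushed',a),('vs sagged',c)): print(n,cv2.phaseCorrelate(g(q)[y:y+h,x:x+w].copy(),g(b)[y:y+h,x:x+w].copy(),W))
# predicted wedge block corners vs dark-brown mask
xs=np.array([.1519,-.9884,0]);ys=np.array([.9884,.1519,0]);o=np.array([.4895,-.0246,0])
poly=np.array([proj(b,o+xs*i+ys*j+[0,0,.036]) for i,j in ((-.025,-.016),(-.025,.016),(.025,.016),(.025,-.016))],np.float32)
m=np.zeros(b['img'].shape[:2],np.uint8); cv2.fillPoly(m,[np.round(poly).astype(int)],255); R_=b['img'][m>0]; print('block top mean rgb',R_.mean(0),R_.std(0),poly.round(1).tolist())
hsv=b['img'].astype(int); br=((hsv.sum(2)<230)&(hsv[:,:,0]>hsv[:,:,2]+15)).astype(np.uint8)
n,l,s,cc=cv2.connectedComponentsWithStats(br); u=poly.mean(0).astype(int); print('component',s[l[u[1],u[0]]])
E
```

```text
t 20.85 p [0.4679 0.119  0.1374] psi 1.7307 tilt [0.0004 0.0036] F [ 0.31 -0.31 -0.26] ff 0.0 op 49.9
vs pushed ((0.02357246794580803, 0.07672842729509455), 0.9697351201695242)
vs sagged ((-0.7639643870082438, -0.7359616808859286), 0.9080405582964848)
block top mean rgb [52.53125    35.96354167 22.64583333] [14.85832618 10.90124821  7.09383413] [[317.0, 212.6999969482422], [322.29998779296875, 220.6999969482422], [305.1000061035156, 227.1999969482422], [300.1000061035156, 219.0]]
component [294 204  41  34 607]
```

```bash
python3 -c "
from h import *
print(finish_job())"
```

```text
the job is handed in; nothing more can be done
None
```

The wedge is under the middle of the plate's free edge and was pushed to about 14 N, where it no longer moved. I then released it and backed the gripper clear before handing in at about 21 s. The plate showed no shift in the camera image after release, and its level is inferred from that, the wedge's travel and the force rise. The first grasp closed above the block because the real fingertips sit about 42 mm higher than the stated tool frame implies, so I lowered the gripper and gripped again.

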